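# Mark a carrier of torches with its batch number

### The job

Stand all the loose torches from the bench, head down as they are, in the grey carrier, then carry it level by its handle to the marking stand and slide it along the bench top until the ring mark on its metal tag lies under the stylus tip. With it lined up, press the start button on the bench, then draw the carrier out and carry it level, torches and all, to the plywood board, leaving it standing on the board lengthwise, its base all on the board. Leave the other things on the bench where they are.

Things in the scene. Friction and masses are not known exactly. Their poses are not given: they have to be found in the camera images.
- torch0: A black standing pocket torch, one of two to four on the bench (None if absent); it stands head down: head 54 mm across and 34 mm high with a bright ring, above it the round body 34 mm across, 110 mm tall overall. Origin: centre of its underside (the head's face), z up along it.
- torch1: A black standing pocket torch, one of two to four on the bench (None if absent); it stands head down: head 54 mm across and 34 mm high with a bright ring, above it the round body 34 mm across, 110 mm tall overall. Origin: centre of its underside (the head's face), z up along it.
- torch2: A black standing pocket torch, one of two to four on the bench (None if absent); it stands head down: head 54 mm across and 34 mm high with a bright ring, above it the round body 34 mm across, 110 mm tall overall. Origin: centre of its underside (the head's face), z up along it.
- torch3: A black standing pocket torch, one of two to four on the bench (None if absent); it stands head down: head 54 mm across and 34 mm high with a bright ring, above it the round body 34 mm across, 110 mm tall overall. Origin: centre of its underside (the head's face), z up along it.
- carrier: Grey tray 220 x 170 mm (x by y), walls 30 high, floor 5 thick, four pockets 102 x 77 mm (centres x +-54, y +-41), one torch each. Over its middle a handle bar along x, 110 long, 14 wide, 18 high, centre 140 up, on two posts at x +-45. A metal tag 60 wide, 6 thick juts from the +x end to x = 175, top 26 up. 0.45 kg (a torch 0.11: load it evenly), smooth underside. Origin: centre of its underside.
- carrier_mark (a point): Middle of the ring mark on top of the carrier's tag, at (155, 0, 26) mm in the carrier's frame; the ring's white inside is 12 mm across.
- carrier_handle (a point): Middle of the carrier's handle bar, at (0, 0, 140) mm in the carrier's frame.
- marker: Fixed marking stand: a grey column 60 x 50 mm and 260 mm tall on a 110 x 100 mm foot, centred at y = -175 mm; from it an arm (50 mm wide, 145 to 195 mm above the bench) reaches along +y over the origin, where the stylus hangs. Origin: on the bench straight under the stylus tip. The carrier comes in from its -x side, its tag towards +x.
- stylus_tip (a point): Point of the fixed downward stylus (12 mm thick rod), 36 mm above the bench, 10 mm above the tag when this is under it.
- start (a joint): Travel of the green start button, 0 free to 0.006 m fully pressed (5 N), springs back; pressed from above.
- start_top (a point): Middle of the start button's top face (40 mm across), on its own housing on the bench.
- board: Fixed plywood board 320 x 260 mm (x by y), 12 mm thick, flat on the bench. Origin: centre of its underside.
- tape: Bystander: roll of paper tape, 84 mm across, 24 mm high. Origin: centre of its underside.
- battery_pack: Bystander: white box 70 x 45 x 30 mm. Origin: centre of its underside.
- cap_tub: Bystander: white open tub, 76 mm across, 45 mm high. Origin: centre of its underside.
- penlight: Bystander: bright slim penlight lying down, 130 mm long, 20 mm thick. Origin: middle of its underside.
- carton: Bystander: small carton 80 x 60 x 50 mm. Origin: centre of its underside.
There are look-alikes about, which are no part of the job. What is shaped like the torch1 but green is not meant. What is shaped like the torch2 but red is not meant.

How it is judged:
By the outcome, as a careful person would: the job done as asked, in the order asked, and still so for the second after the job is handed in, with the robot touching nothing.
Of torch0, torch1, torch2, torch3 only 2 to 4 are there at a start; the rules pass over those that are not, and their reading is None.
At some moment in a run one of torch0, torch1, torch2, torch3, carrier may be knocked a few centimetres aside while the robot is not near it.
It also fails if it takes over 210 s, if anything falls off the work surface, if the arm or the gripper's body presses on something with over 40 N, if the wrist force passes 120 N, or if a joint passes its speed limit or range.

### The arm

A 6-joint arm with a two-finger parallel gripper is mounted at the origin on the work surface. World frame = base frame: x ahead of the robot, y to its left, z up, the work surface at z = 0. Lengths are in m, angles in rad, forces in N, time in s.
With the tool pointing down it reaches from about 0.35 to 0.975 m from the base axis. Payload 4.9 kg.
Tool frame: the origin (TCP) lies at the very end of the fingers, on their centre line; the grasp point (between the pads) lies 19 mm behind it (ctrl.tcp_to_grasp is the z of the grasp point in the tool frame, in m); z points along the fingers, y is the line along which they close (so a half turn about z gives the same grasp; the last joint's range is limited). The gripper opens to 85 mm and grips with 20 to 120 N. Pads are 22 mm wide; open, the fingers measure 114 mm over their backs; the gripper's body (76 mm by 85 mm) begins 54 mm behind the grasp point. The pads swing forward as they close: fully open they stand 13 mm farther back than shut.
Start: joints at [1.153, 0.053, 1.613, -0, 1.476, -0.119], TCP at [0.184, 0.597, 0.231] pointing down, gripper open.
Joint ranges: [-3.01, 3.01], [-1.01, 2.22], [0.06, 2.58], [-1.02, 4.17], [0.09, 2.62], [-3.14, 3.14]. Speed limits (rad/s): [2.57, 2.57, 3.14, 3.14, 3.14, 3.14].

### API

Orientations are given as a rotation vector (axis times angle).
In Python, from station import ctrl, eyes, job, nets gives the robot as it stands. The module is installed in compiled form; this text tells all that it offers.
- The arm moves only by the tool jog_arm, never from a script. Its argument "commands" is one flat list of numbers, 7 for each row, row after row: the shift along the tool's x, y, z each as a share of 0.06 m, from -1 to 1, then the turn, a rotation vector about the tool's x, y, z each as a share of 0.1 rad, from -1 to 1, then the finger opening in mm, from 0 to 85.4. In form: [x, y, z, ax, ay, az, grip, x, y, z, ax, ay, az, grip, ...]. A call has 1 to 20 rows; each row shifts and turns the commanded pose from where the row before left it, along the tool's axes as they then stand; what a row does not reach is not made up. A row lasts 1/8 s, in which the tool goes at most 62.5 mm and 10.7 degrees, less where a joint would pass 70% of its speed; a pose out of reach is approached as far as the arm can. A call with a number of a shift or a turn outside -1 to 1 is refused whole. A call with a gripper value outside its range is refused whole. The fingers move at their own pace and stop on an object; "newtons" is the grip in N (left out, the last holds). Time passes only in rows, so rows that do not move let the fingers close. It gives the time, the measured TCP pose, the force, the opening and the grip force at its end, in the units of the state.
- ctrl.get_obs(): the state, without advancing time (a new reading comes with each control period).
- eyes.get_image(name): name is "scene" or "top"; returns a dict with "image" (384x512x3 uint8, red, green, blue), "z_map" (384x512 float32, m along the optical axis (not along the pixel's ray), 0 where there is no reading), "K" (3x3 intrinsics, pixels), "cam_to_world" (4x4, takes a point from camera to world coordinates). Camera axes: x right, y up, looking along -z (the intrinsics and any distortion apply to the point x, -y, -z); pixel columns grow to the right and rows downward; lengths in m; the calibration is good to about 2 mm. A picture is of the moment at which its call begins.
- job.finish_job(): hands the job in; it is judged then, once.
Trained networks look in the newest picture that a camera, given by its name, has taken for a name from the list of things; names that differ only in an ending like _2 or _b are one class to them, and where a whole thing is asked for, a point or a joint stands for the part that bears it (a point fixed in the world has none). Each returns a list of dicts, best first, with "p" (0 to 1); they miss things now and then, are a little off and sometimes report something else, mostly with a low value. They report only what shows in the picture. A call takes as long as a camera call. They do not tell look-alikes from the thing itself.
- nets.silhouettes(camera, name): "mask" (384x512 bool, what is visible of it) and "bbox" ([left, top, right, bottom] in pixels, round what is visible of it).
The state is a dict: "t": time; "q": joint angles; "dq": joint speeds; "effort": joint torques, N m; "tool_pos": TCP position; "tool_rot": TCP orientation; "contact_force": force on the tool from outside, world axes, zero at the start; "wrist_torque": the same for the moment, N m; "opening": finger opening in m; "grip_force": force on a finger pad.
Only numpy, scipy, OpenCV 4.12 (cv2) and the standard library are available. Lean on these libraries where they do the work, as an engineer would, in place of code of your own. Each camera call takes 0.05 s, during which the arm holds its last target. There are 200 camera calls.

## Working session

There is one attempt and no reset: what is moved stays moved. The work goes in short steps, Python scripts to look and compute and a tool call to move; the robot and the scene stay as the last step left them, time stands still between calls to the robot, and variables do not carry over. Pictures are saved under pics/ and viewed, at most 14 in all, crops included, and the job is handed in when it is done.

Besides the shell and the picture viewer there is one more tool, called after "Call:" as name(argument=value, ...) on one line, values as JSON. jog_arm: Moves the arm, as the interface text tells. Shift numbers are shares of 0.06 m and turn numbers shares of 0.1 rad, none past 1 either way. Its arguments: {"type":"object","properties":{"commands":{"type":"array","items":{"type":"number"}},"newtons":{"type":"number"}},"required":["commands"]}

```bash
mkdir -p pics; ls
cat > h.py <<'E'
import numpy as np, cv2
from station import ctrl, eyes, job, nets
def cloud(d):
    K=d["K"];z=d["z_map"];h,w=z.shape
    u,v=np.meshgrid(np.arange(w),np.arange(h))
    p=np.stack([(u-K[0,2])/K[0,0]*z,-(v-K[1,2])/K[1,1]*z,-z,np.ones_like(z)],-1)
    P=(p@d["cam_to_world"].T)[...,:3]
    P[z<=0]=np.nan
    return P
def save(img,n): cv2.imwrite("pics/"+n,cv2.cvtColor(img,cv2.COLOR_RGB2BGR))
E
python3 - <<'E'
from h import *
for c in ("top","scene"):
    d=eyes.get_image(c); save(cv2.resize(d["image"],(800,600),interpolation=cv2.INTER_CUBIC),c+"0.png"); P=cloud(d)
    print(c,d["K"].round(1).tolist(),d["cam_to_world"].round(3).tolist(), [k for k in d])
    for n in ("torch0","carrier","marker","start","board","tape","battery_pack","cap_tub","penlight","carton"):
        for r in nets.silhouettes(c,n):
            m=r["mask"]; q=P[m]; q=q[~np.isnan(q[:,0])]
            if len(q): print(n,round(r["p"],2),np.array(r["bbox"]).tolist(),np.median(q,0).round(3),q.min(0).round(3),q.max(0).round(3),d["image"][m].mean(0).round())
o=ctrl.get_obs();print(o,ctrl.tcp_to_grasp)
E
```

```text
pics
top [[445.8, 0.0, 264.1], [0.0, 445.8, 189.8], [0.0, 0.0, 1.0]] [[-0.029, 0.986, -0.165, 0.323], [-1.0, -0.03, -0.006, -0.111], [-0.011, 0.165, 0.986, 1.513], [0.0, 0.0, 0.0, 1.0]] ['image', 'z_map', 'K', 'cam_to_world']
torch0 0.71 [330.2, 201.0, 347.4, 217.2] [ 0.492 -0.336  0.056] [ 0.47  -0.366  0.006] [ 0.523 -0.316  0.117] [156.  56.  53.]
torch0 0.68 [174.7, 158.9, 194.7, 178.5] [0.644 0.171 0.061] [0.626 0.151 0.007] [0.675 0.202 0.12 ] [45. 54. 52.]
torch0 0.63 [185.4, 130.9, 211.6, 154.3] [0.751 0.128 0.022] [ 0.712  0.085 -0.009] [0.792 0.167 0.031] [222. 229. 226.]
torch0 0.62 [290.7, 107.2, 309.1, 134.1] [ 0.798 -0.227  0.046] [ 0.782 -0.258 -0.002] [ 0.855 -0.202  0.116] [ 52. 125.  78.]
torch0 0.57 [221.6, 168.9, 231.9, 186.5] [0.607 0.02  0.046] [ 0.588 -0.003 -0.005] [0.639 0.053 0.116] [45. 60. 59.]
torch0 0.55 [199.2, 163.7, 217.1, 182.6] [0.625 0.082 0.049] [ 0.606  0.06  -0.005] [0.67  0.119 0.117] [43. 59. 57.]
carrier 0.67 [200.9, 190.0, 287.2, 256.4] [ 0.465 -0.014  0.006] [ 0.363 -0.177 -0.011] [0.569 0.124 0.156] [160. 170. 172.]
marker 0.89 [275.8, 132
[... 3401 characters left out ...]
055] [169. 136.  89.]
{'t': 1.1, 'q': array([ 1.15295835e+00,  5.27027759e-02,  1.61290041e+00,  9.62614944e-06,
        1.47599993e+00, -1.18989851e-01]), 'dq': array([-0.00064592, -0.00015873,  0.00030042, -0.00034411,  0.00098355,
       -0.000809  ]), 'effort': array([ 3.95551751e-04, -3.93694961e+01, -3.70471430e+01, -5.90067361e-05,
        4.90335333e-04, -9.48623835e-06]), 'tool_pos': array([0.18399558, 0.59728329, 0.2313016 ]), 'tool_rot': array([-4.67684246e-01, -3.10657373e+00,  1.18600163e-05]), 'contact_force': array([-0.54337627,  0.88496608, -0.54425241]), 'wrist_torque': array([ 0.01236901,  0.04245729, -0.01901494]), 'grip_force': 0.0, 'opening': 0.08537151776311463} -0.0187
```

View pics/top0.png

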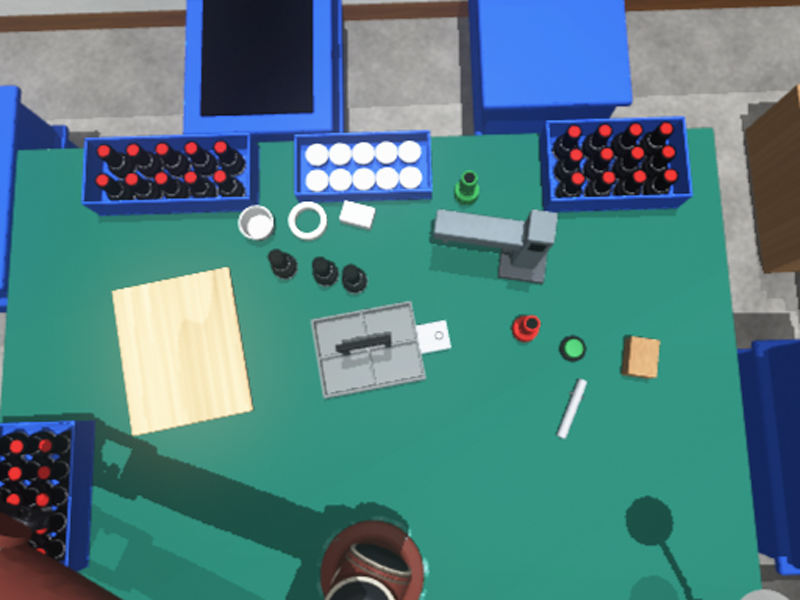

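View pics/scene0.png

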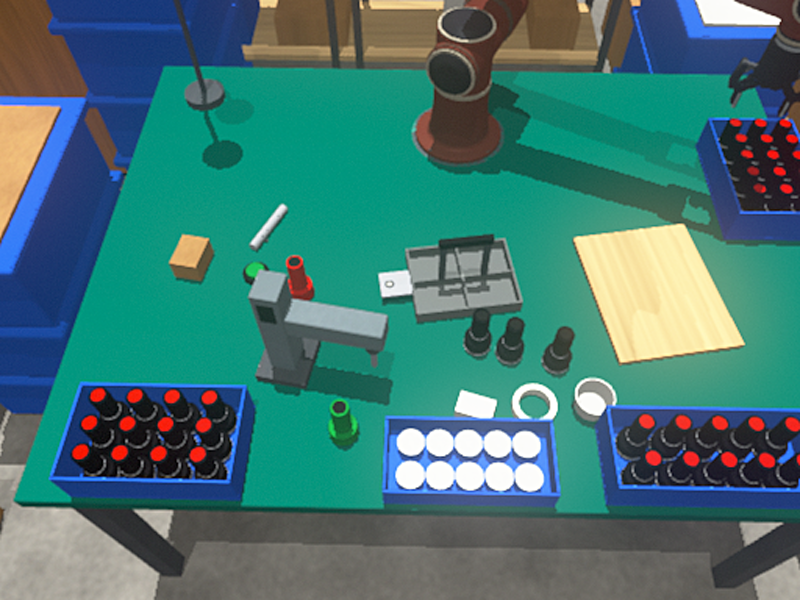

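The top view shows three black torches at (283,262), (323,270) and (354,278), with the carrier at (368,348) and its tag pointing right. The marker's arm points left, and its stylus shows in the scene view at (375,360). The red and green torches are look-alikes. Next I'll measure these more precisely.

```bash
cat >> h.py <<'E'
def rect(pts):
    (c,s,a)=cv2.minAreaRect((pts[:,:2]*1000).astype(np.float32)); b=cv2.boxPoints((c,s,a))
    e=b[1]-b[0]; f=b[2]-b[1]; l=e if np.hypot(*e)>np.hypot(*f) else f
    return np.round(c,1),np.round(s,1),round(float(np.degrees(np.arctan2(l[1],l[0]))),1)
def sel(P,x,y,z):
    q=P.reshape(-1,3); q=q[~np.isnan(q[:,0])]
    m=(q[:,0]>x[0])&(q[:,0]<x[1])&(q[:,1]>y[0])&(q[:,1]<y[1])&(q[:,2]>z[0])&(q[:,2]<z[1])
    return q[m]
def torches(cams=("top","scene")):
    for c in cams:
        d=eyes.get_image(c);P=cloud(d)
        for r in nets.silhouettes(c,"torch0"):
            m=r["mask"]; im=d["image"][m].mean(0)
            if im.max()>110 or im.max()-im.min()>45: continue
            q=P[m]; q=q[~np.isnan(q[:,0])]; t=q[(q[:,2]>.1)&(q[:,2]<.125)]
            b=q[(q[:,2]>.045)&(q[:,2]<.1)]
            if len(t)<4: continue
            (cc,rr)=cv2.minEnclosingCircle((t[:,:2]*1000).astype(np.float32))
            print(c,"torch",round(r["p"],2),len(t),"med",(np.median(t,0)*1000).round(),"circ",np.round(cc,1),round(rr,1),"body",(np.median(b,0)*1000).round())
def proj(d,p):
    q=np.linalg.inv(d["cam_to_world"])@np.append(p,1); K=d["K"]
    return np.array([K[0,2]+K[0,0]*q[0]/-q[2],K[1,2]-K[1,1]*q[1]/-q[2]])
def ray(d,u,v,z):
    K=d["K"];T=d["cam_to_world"]; r=T[:3,:3]@np.array([(u-K[0,2])/K[0,0],-(v-K[1,2])/K[1,1],-1]); o=T[:3,3]
    return o+r*(z-o[2])/r[2]
E
python3 - <<'E'
from h import *
torches()
for c in ("top","scene"):
    d=eyes.get_image(c);P=cloud(d)
    print(c,"handle",rect(sel(P,(.35,.6),(-.15,.12),(.125,.165))), np.median(sel(P,(.35,.6),(-.15,.12),(.142,.165)),0).round(4))
    print("rim",rect(sel(P,(.34,.6),(-.13,.13),(.022,.04))))
    print("tag",rect(sel(P,(.4,.6),(-.2,-.135),(.015,.04))))
    print("column",rect(sel(P,(.5,.8),(-.5,-.1),(.235,.29))),"arm",rect(sel(P,(.5,.8),(-.295,-.1),(.175,.215))))
    print("board",rect(sel(P,(.25,.7),(.22,.6),(.0085,.02))))
    g=d["image"].astype(int); m=(g[...,1]-np.maximum(g[...,0],g[...,2])>60)
    q=P[m];q=q[np.hypot(q[:,0]-.453,q[:,1]+.442)<.03]; print("btn",rect(q),np.median(q,0))
    if c=="scene":
        save(cv2.resize(g[190:260,200:290].astype(np.uint8),(720,560),interpolation=cv2.INTER_CUBIC),"sty.png")
E
```

```text
top torch 0.78 88 med [651. 177. 110.] circ [652.1 177.9] 16.8 body [641. 167.  74.]
top torch 0.72 86 med [632.  87. 111.] circ [633.2  87.3] 16.7 body [621.  78.  68.]
top torch 0.53 86 med [614.  25. 110.] circ [615.2  24.4] 17.0 body [602.  18.  71.]
scene torch 0.94 104 med [656. 182. 110.] circ [653.3 181.7] 17.6 body [667. 176.  71.]
scene torch 0.88 104 med [621.  27. 109.] circ [617.3  28.2] 17.8 body [630.  26.  72.]
scene torch 0.69 93 med [639.  90. 110.] circ [636.4  90.8] 16.8 body [648.  87.  73.]
top handle (array([462.9,  -2.3]), array([ 14.6, 109.8]), -80.8) [ 0.4629 -0.0009  0.1485]
rim (array([492.9,  -9.6]), array([226. , 243.7]), -80.9)
tag (array([ 487.8, -153.3]), array([60.5, 43.3]), 9.2)
column (array([ 659.3, -347.6]), array([49.8, 61.9]), -10.3) arm (array([ 681.3, -225.1]), array([149.8,  51.2]), 79.5)
board (array([475.5, 412.6]), array([440.7, 365.5]), 0.7)
btn (array([ 453.2, -442.6]), array([34.8, 33.8]), 88.0) [ 0.45278462 -0.44205569  0.02116067]
scene handle (array([465.1,   1. ]), array([ 18.1, 109.6]), -80.3) [ 0.4664 -0.0007  0.1475]
rim (array([488.6,  -8.1]), array([223.6, 247.5]), -81.0)
tag (array([ 488.2, -154.4]), array([64.7, 36.3]), 1.8)
column (array([ 661.5, -344.2]), array([51. , 62.8]), -9.7) arm (array([ 682.9, -223.3]), array([153.8,  53.6]), 78.4)
board (array([455.2, 450.6]), array([352.1, 356.3]), -80.0)
btn (array([ 451.1, -444.7]), array([36.5, 37.2]), -37.8) [ 0.45093267 -0.44325408  0.02118146]
```

View pics/sty.png

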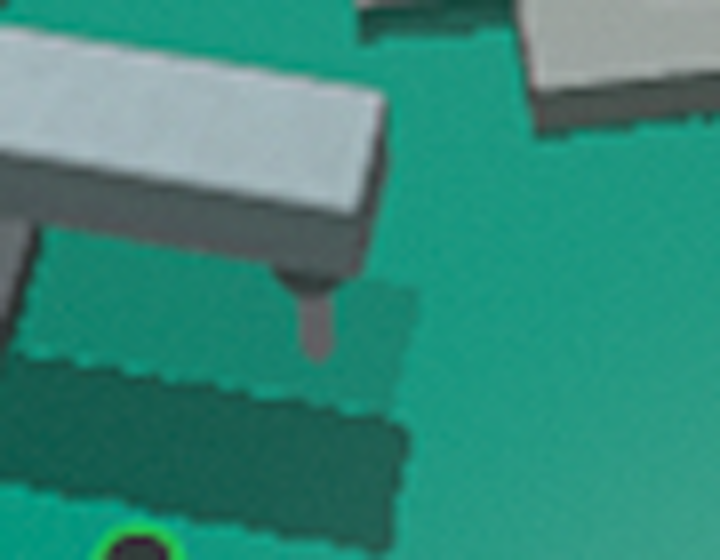

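The crop shows the stylus tip at about (317,360), which is pixel (239.6,235) in the scene image.

Run:
```python
from h import *
for c in ("top","scene"):
    d=eyes.get_image(c);P=cloud(d);g=d["image"]
    if c=="scene": print("sty",ray(d,239.4,234.6,.036))
    hsv=cv2.cvtColor(g,cv2.COLOR_RGB2HSV)
    m=cv2.inRange(hsv,(12,40,120),(32,200,255))
    q=P[m>0]; q=q[(q[:,2]>0.002)&(q[:,2]<.022)&(q[:,1]>.2)&(q[:,0]>.25)&(q[:,1]<.6)&(q[:,0]<.68)]
    print("board",len(q),rect(q),np.median(q,0))
    # tag ring: centre via white tag
    q=sel(P,(.42,.56),(-.19,-.12),(.018,.034));print("tagc",q.mean(0))
```

```text
board 7057 (array([475. , 404.9]), array([320.8, 265.6]), 10.6) [0.46950569 0.40140173 0.01139071]
tagc [ 0.48516562 -0.14780618  0.02565602]
sty [ 0.68962163 -0.1739062   0.036     ]
board 6380 (array([472.7, 406.3]), array([331.7, 263. ]), 10.4) [0.49261822 0.40608086 0.01185578]
tagc [ 0.48738271 -0.14604996  0.02501644]
```

```bash
cat > plan.py <<'E'
from h import *
from scipy.spatial.transform import Rotation as R
def carr(c,yaw,p):
    a=np.radians(yaw); return np.array(c)+np.array([np.cos(a)*p[0]-np.sin(a)*p[1],np.sin(a)*p[0]+np.cos(a)*p[1]])
def plan(wps,grip,step=.045):
    """wps: (x,y,z,theta_deg[,step]) metres or ('g',mm,rows)"""
    o=ctrl.get_obs(); p=np.array(o["tool_pos"]); Rm=R.from_rotvec(o["tool_rot"]); out=[];n0=0
    for w in wps:
        if w[0]=='g': grip=w[1]; out+=[[0]*6+[grip]]*w[2]; continue
        t=np.array(w[:3]); a=np.radians(w[3]); s=w[4] if len(w)>4 else step
        Rt=R.from_matrix(np.array([[-np.sin(a),np.cos(a),0],[np.cos(a),np.sin(a),0],[0,0,-1]]).T)
        rv=(Rm.inv()*Rt).as_rotvec()
        n=max(1,int(np.ceil(np.linalg.norm(t-p)/s-1e-6)),int(np.ceil(np.abs(rv).max()/.09)))
        for i in range(n):
            sh=np.round(Rm.inv().apply((t-p)/(n-i))/.06,2); tr=np.round((Rm.inv()*Rt).as_rotvec()/(n-i)/.1,2)
            p=p+Rm.apply(sh*.06); Rm=Rm*R.from_rotvec(tr*.1); out.append([*sh,*tr,grip])
    out=[[float(x)+0 for x in r] for r in out]
    for k in range(0,len(out),20): print(len(out[k:k+20]),"rows:","["+",".join(f"{x:g}" for r in out[k:k+20] for x in r)+"]")
E
python3 - <<'E'
from plan import *
c=(.464,-.0005)
for p in ((.054,.046),(-.042,-.046),(-.042,.046)): print(carr(c,-80.6,p).round(4))
plan([(.616,.026,.2,99.4,.05),(.616,.026,.078,99.4,.04)],50)
E
```

```text
[ 0.5182 -0.0463]
[0.4118 0.0334]
[0.5025 0.0484]
19 rows: [-0.65,-0.47,0.03,0,0,-0.31,50,-0.63,-0.48,0.04,0,0,-0.31,50,-0.62,-0.5,0.03,0,0,-0.31,50,-0.6,-0.52,0.04,0,0,-0.31,50,-0.58,-0.54,0.03,0,0,-0.31,50,-0.57,-0.56,0.04,0,0,-0.31,50,-0.55,-0.58,0.03,0,0,-0.31,50,-0.53,-0.59,0.04,0,0,-0.31,50,-0.51,-0.61,0.03,0,0,-0.31,50,-0.49,-0.63,0.04,0,0,-0.31,50,-0.47,-0.64,0.03,0,0,-0.31,50,-0.45,-0.65,0.04,0,0,-0.3,50,-0.43,-0.67,0.03,0,0,-0.31,50,-0.41,-0.68,0.04,0,0,-0.3,50,-0.39,-0.7,0.03,0,0,-0.31,50,0,0,0.51,0,0,0,50,0,0,0.51,0,0,0,50,0,0,0.51,0,0,0,50,0,0,0.51,0,0,0,50]
```

Call:
jog_arm(commands=[-0.65,-0.47,0.03,0,0,-0.31,50,-0.63,-0.48,0.04,0,0,-0.31,50,-0.62,-0.5,0.03,0,0,-0.31,50,-0.6,-0.52,0.04,0,0,-0.31,50,-0.58,-0.54,0.03,0,0,-0.31,50,-0.57,-0.56,0.04,0,0,-0.31,50,-0.55,-0.58,0.03,0,0,-0.31,50,-0.53,-0.59,0.04,0,0,-0.31,50,-0.51,-0.61,0.03,0,0,-0.31,50,-0.49,-0.63,0.04,0,0,-0.31,50,-0.47,-0.64,0.03,0,0,-0.31,50,-0.45,-0.65,0.04,0,0,-0.3,50,-0.43,-0.67,0.03,0,0,-0.31,50,-0.41,-0.68,0.04,0,0,-0.3,50,-0.39,-0.7,0.03,0,0,-0.31,50,0,0,0,0,0,0,50,0,0,0,0,0,0,50], newtons=40)

```text
t: 3.62
tool_pos: [0.6155, 0.0261, 0.1999]
tool_rot: [0.257, -3.13, -0.001]
contact_force: [-0.0, 1.4, 0.1]
opening: 0.05
grip_force: 0.0
```

Run:
```python
from plan import *
torches()
plan([(.616,.026,.078,99.4,.04),('g',25,5),(.616,.026,.24,99.4,.04)],50)
```

```text
top torch 0.69 24 med [622.  85. 108.] circ [622.9  86.9] 12.4 body [619.  82.  67.]
top torch 0.41 62 med [651. 181. 110.] circ [652.3 177.8] 16.8 body [637. 185.  88.]
scene torch 0.9 103 med [620.  27. 110.] circ [618.7  27.4] 18.4 body [630.  26.  73.]
scene torch 0.58 99 med [637.  91. 110.] circ [634.   91.3] 17.5 body [647.  87.  73.]
14 rows: [0,0,0.51,0,0,0,50,0,-0.01,0.51,0,0,0.01,50,0,0,0.51,0,0,0,50,-0.01,-0.01,0.51,0,0,0.01,50,0,0,0,0,0,0,25,0,0,0,0,0,0,25,0,0,0,0,0,0,25,0,0,0,0,0,0,25,0,0,0,0,0,0,25,0,0,-0.54,0,0,0,25,0,0,-0.54,0,0,0,25,0,0,-0.54,0,0,0,25,0,0,-0.54,0,0,0,25,0,0,-0.54,0,0,0,25]
```

Call:
jog_arm(commands=[0,0,0.51,0,0,0,50,0,0,0.51,0,0,0,50,0,0,0.51,0,0,0,50,0,0,0.51,0,0,0,50,0,0,0,0,0,0,25,0,0,0,0,0,0,25,0,0,0,0,0,0,25,0,0,0,0,0,0,25,0,0,0,0,0,0,25,0,0,-0.54,0,0,0,25,0,0,-0.54,0,0,0,25,0,0,-0.54,0,0,0,25,0,0,-0.54,0,0,0,25,0,0,-0.54,0,0,0,25,0,0,0,0,0,0,25], newtons=40)

```text
t: 5.7
tool_pos: [0.6176, 0.0257, 0.2436]
tool_rot: [-0.257, 3.124, -0.002]
contact_force: [0.4, -0.9, -1.1]
opening: 0.0331
grip_force: 40.0
```

```bash
cat > car.py <<'E'
from plan import *
def carrier(cams=("top","scene")):
    for c in cams:
        d=eyes.get_image(c);P=cloud(d)
        print(c,"handle",rect(sel(P,(.35,.58),(-.15,.12),(.128,.16))))
E
python3 - <<'E'
from car import *
carrier()
t=carr((.464,-.0005),-80.6,(.054,.046))
plan([(*t,.24,99.4,.03),(*t,.1,99.4,.035),(*t,.084,99.4,.016),('g',25,1),('g',50,4),(*t,.24,99.4,.04)],25)
E
```

```text
top handle (array([464.5, -10.5]), array([14.7, 93.7]), -80.7)
scene handle (array([469.5, -20.6]), array([17.8, 65.1]), -86.0)
20 rows: [0.36,-0.18,0,0,0,0,25,0.36,-0.19,0,0,0,0,25,0.36,-0.18,-0.01,0,0,0,25,0.36,-0.19,0,0,0,0,25,0.36,-0.18,-0.01,0,-0.01,0,25,0,0,0.47,0,0,0,25,0,0,0.47,0,0,0,25,0,0,0.46,0,0,0,25,0,0,0.47,0,0,0,25,0,0,0.46,0,0,0,25,0,0,0.14,0,0,0,25,0,0,0.13,0,0,0,25,0,0,0,0,0,0,25,0,0,0,0,0,0,50,0,0,0,0,0,0,50,0,0,0,0,0,0,50,0,0,0,0,0,0,50,0,0,-0.65,0,0,0,50,0,0,-0.65,0,0,0,50,0,0,-0.65,0,0,0,50]
1 rows: [0,0,-0.65,0,0,0,50]
```

Call:
jog_arm(commands=[0.36,-0.18,0,0,0,0,25,0.36,-0.19,0,0,0,0,25,0.36,-0.18,-0.01,0,0,0,25,0.36,-0.19,0,0,0,0,25,0.36,-0.18,0,0,0,0,25,0,0,0.47,0,0,0,25,0,0,0.47,0,0,0,25,0,0,0.46,0,0,0,25,0,0,0.47,0,0,0,25,0,0,0.46,0,0,0,25,0,0,0.14,0,0,0,25,0,0,0.13,0,0,0,25,0,0,0,0,0,0,25])

```text
t: 7.42
tool_pos: [0.5182, -0.0463, 0.0842]
tool_rot: [0.258, -3.131, -0.0]
contact_force: [-1.0, -0.1, -1.2]
opening: 0.0332
grip_force: 40.1
```

Call:
jog_arm(commands=[0,0,0.02,0,0,0,25,0,0,0,0,0,0,50,0,0,0,0,0,0,50,0,0,0,0,0,0,50,0,0,0,0,0,0,50,0,0,-0.65,0,0,0,50,0,0,-0.65,0,0,0,50,0,0,-0.65,0,0,0,50,0,0,0,0,0,0,50])

```text
t: 8.55
tool_pos: [0.5206, -0.0468, 0.2046]
tool_rot: [-0.257, 3.123, -0.004]
contact_force: [-0.2, 0.2, -0.1]
opening: 0.0497
grip_force: 0.0
```

Run:
```python
from car import *
torches();carrier()
plan([(.6355,.0895,.2,99.4,.045),(.6355,.0895,.078,99.4,.04),('g',25,5),(.6355,.0895,.265,99.4,.04)],50)
```

```text
top torch 0.77 84 med [632.  87. 109.] circ [632.9  87.2] 16.4 body [619.  80.  74.]
top torch 0.67 84 med [651. 178. 109.] circ [651.6 177.5] 16.9 body [641. 167.  73.]
top torch 0.64 13 med [510. -47. 114.] circ [508.7 -45.1] 8.0 body [507. -45.  71.]
scene torch 0.93 102 med [527. -46. 113.] circ [524.4 -45.6] 19.0 body [537. -44.  74.]
scene torch 0.73 95 med [640.  90. 110.] circ [636.5  90.6] 16.1 body [648.  86.  72.]
scene torch 0.58 108 med [657. 181. 109.] circ [653.  181.7] 18.5 body [667. 176.  72.]
top handle (array([464.3,  -8.6]), array([14.3, 87.4]), -80.6)
scene handle (array([466.2,   1.5]), array([ 18.9, 110.6]), -78.6)
18 rows: [-0.58,0.48,-0.01,0,-0.01,0,50,-0.58,0.48,-0.01,0,-0.01,0,50,-0.58,0.47,-0.01,0.01,-0.01,0,50,-0.57,0.48,0,0,0,0,50,0,0,0.51,0,0,0,50,0,0,0.51,0,0,0,50,0,0,0.51,0,0,0,50,0,0,0.5,0,0,0,50,0,0,0,0,0,0,25,0,0,0,0,0,0,25,0,0,0,0,0,0,25,0,0,0,0,0,0,25,0,0,0,0,0,0,25,0,0,-0.62,0,0,0,25,0,0,-0.62,0,0,0,25,0,0,-0.63,0,0,0,25,0,0,-0.62,0,0,0,25,0,0,-0.63,0,0,0,25]
```

Call:
jog_arm(commands=[-0.58,0.48,0,0,0,0,50,-0.58,0.48,0,0,0,0,50,-0.58,0.48,0,0,0,0,50,-0.57,0.48,0,0,0,0,50,0,0,0.51,0,0,0,50,0,0,0.51,0,0,0,50,0,0,0.51,0,0,0,50,0,0,0.55,0,0,0,50,0,0,0,0,0,0,25,0,0,0,0,0,0,25,0,0,0,0,0,0,25,0,0,0,0,0,0,25,0,0,0,0,0,0,25,0,0,-0.62,0,0,0,25,0,0,-0.62,0,0,0,25,0,0,-0.63,0,0,0,25,0,0,-0.62,0,0,0,25,0,0,-0.63,0,0,0,25,0,0,0,0,0,0,25,0,0,0,0,0,0,25])

```text
t: 11.35
tool_pos: [0.6356, 0.09, 0.2613]
tool_rot: [0.257, -3.129, -0.0]
contact_force: [-0.5, -0.1, -2.0]
opening: 0.0335
grip_force: 40.0
```

Run:
```python
from car import *
carrier(("top",))
t=carr((.464,-.0005),-80.6,(-.042,-.046))
plan([(*t,.265,99.4,.035),(*t,.1,99.4,.04),(*t,.084,99.4,.016),('g',25,1)],25)
```

```text
top handle (array([463.2,  -2.4]), array([ 14.8, 109.9]), -81.3)
14 rows: [0.55,-0.05,-0.01,0,0,0,25,0.55,-0.05,-0.01,0,-0.01,0,25,0.55,-0.04,-0.01,0,0,0,25,0.54,-0.05,-0.01,0,-0.01,0,25,0.55,-0.04,-0.01,0,0,0,25,0.54,-0.05,-0.01,0,-0.01,0,25,0.55,-0.04,-0.01,0,0,0,25,0,0,0.55,0,0,0,25,0,0,0.55,0,0,0,25,0,0,0.55,0,0,0,25,0,0,0.55,0,0,0,25,0,0,0.55,0,0,0,25,0,0,0.26,0,0,0,25,0,0,0,0,0,0,25]
```

Call:
jog_arm(commands=[0.55,-0.05,0,0,0,0,25,0.55,-0.05,0,0,0,0,25,0.55,-0.04,0,0,0,0,25,0.54,-0.05,0,0,0,0,25,0.55,-0.04,0,0,0,0,25,0.54,-0.05,0,0,0,0,25,0.55,-0.04,0,0,0,0,25,0,0,0,0,0,0,25,0,0,0.54,0,0,0,25,0,0,0.54,0,0,0,25,0,0,0.55,0,0,0,25,0,0,0.55,0,0,0,25,0,0,0.53,0,0,0,25,0,0,0.24,0,0,0,25,0,0,0,0,0,0,25,0,0,0,0,0,0,25])

```text
t: 13.4
tool_pos: [0.4137, 0.0335, 0.0867]
tool_rot: [-0.257, 3.129, -0.001]
contact_force: [-0.3, -1.1, -0.8]
opening: 0.0328
grip_force: 40.0
```

Call:
jog_arm(commands=[0.02,0,0.05,0,0,0,25,0,0,0,0,0,0,25,0,0,0,0,0,0,50,0,0,0,0,0,0,50,0,0,0,0,0,0,50,0,0,0,0,0,0,50,0,0,-0.65,0,0,0,50,0,0,-0.65,0,0,0,50,0,0,-0.65,0,0,0,50,0,0,0,0,0,0,50,0,0,0,0,0,0,50])

```text
t: 14.78
tool_pos: [0.4111, 0.0334, 0.1988]
tool_rot: [0.258, -3.13, -0.0]
contact_force: [-1.0, 0.7, 0.2]
opening: 0.0498
grip_force: 0.0
```

Run:
```python
from car import *
torches();carrier()
plan([(.6525,.1795,.2,99.4,.045),(.6525,.1795,.077,99.4,.04),('g',25,5),(.6525,.1795,.24,99.4,.04)],50)
```

```text
top torch 0.57 86 med [651. 176. 110.] circ [652.1 178.5] 17.1 body [640. 167.  69.]
top torch 0.45 89 med [522. -47. 115.] circ [522.6 -48. ] 16.9 body [509. -54.  71.]
scene torch 0.57 94 med [657. 181. 110.] circ [655.4 181.5] 16.6 body [666. 176.  71.]
scene torch 0.56 94 med [529. -46. 114.] circ [526.5 -45.1] 16.5 body [537. -45.  73.]
scene torch 0.52 56 med [413.  35. 115.] circ [414.3  35. ] 16.9 body [430.  31.  66.]
top handle (array([467.9, -31. ]), array([14.2, 51.6]), -80.6)
scene handle (array([463.4,   0.8]), array([ 19.9, 109.9]), -80.6)
20 rows: [-0.62,0.25,0,0,0,0,50,-0.63,0.25,-0.01,0,0,0,50,-0.62,0.25,0,0,0,0,50,-0.63,0.25,-0.01,0,0,0,50,-0.62,0.25,0,0,-0.01,0,50,-0.63,0.25,-0.01,0,0,0,50,-0.62,0.24,0,0.01,-0.01,0,50,0,0,0.51,0,0,0,50,0,0,0.51,0,0,0,50,0,0,0.51,0,0,0,50,0,0.01,0.52,0,0,0,50,0,0,0,0,0,0,25,0,0,0,0,0,0,25,0,0,0,0,0,0,25,0,0,0,0,0,0,25,0,0,0,0,0,0,25,0,0,-0.54,0,0,0,25,0,0,-0.54,0,0,0,25,0,0,-0.55,0,0,0,25,0,0,-0.54,0,0,0,25]
1 rows: [0,-0.01,-0.55,0,0,0,25]
```

Call:
jog_arm(commands=[-0.62,0.25,0,0,0,0,50,-0.63,0.25,0,0,0,0,50,-0.62,0.25,0,0,0,0,50,-0.63,0.25,0,0,0,0,50,-0.62,0.25,0,0,0,0,50,-0.63,0.25,0,0,0,0,50,-0.62,0.25,0,0,0,0,50,0,0,0.5,0,0,0,50,0,0,0.51,0,0,0,50,0,0,0.51,0,0,0,50,0,0,0.5,0,0,0,50,0,0,0,0,0,0,25,0,0,0,0,0,0,25,0,0,0,0,0,0,25,0,0,0,0,0,0,25,0,0,-0.54,0,0,0,25,0,0,-0.54,0,0,0,25,0,0,-0.55,0,0,0,25,0,0,-0.54,0,0,0,25,0,0,-0.55,0,0,0,25])

```text
t: 17.58
tool_pos: [0.6529, 0.1798, 0.2433]
tool_rot: [-0.258, 3.13, 0.0]
contact_force: [0.4, -0.6, -0.7]
opening: 0.0332
grip_force: 39.9
```

Run:
```python
from car import *
carrier(("top","scene"))
print(ctrl.get_obs()["opening"])
t=carr((.464,-.0005),-80.6,(-.042,.046))
plan([(*t,.24,99.4,.035),(*t,.1,99.4,.04),(*t,.083,99.4,.016),('g',25,2)],25)
```

```text
top handle (array([463.1,  -2.6]), array([ 14.3, 109.4]), -80.5)
scene handle (array([465.6,   1.6]), array([ 18.8, 109.8]), -81.0)
0.03295730904516337
14 rows: [0.48,-0.29,0.02,0,0.02,0,25,0.48,-0.29,0.02,0,0.02,0,25,0.48,-0.29,0.02,0,0.02,0,25,0.48,-0.29,0.02,0,0.01,0,25,0.48,-0.29,0.02,0,0.02,0,25,0.47,-0.3,0.02,0,0.01,0,25,0,0,0.58,0,0,0,25,0,0,0.58,0,0,0,25,0,0,0.59,0,0,0,25,0,0,0.58,0,0,0,25,0,0,0.14,0,0,0,25,0,0,0.14,0,0,0,25,0,0,0,0,0,0,25,0,0,0,0,0,0,25]
```

Call:
jog_arm(commands=[0.48,-0.29,0,0,0,0,25,0.48,-0.29,0,0,0,0,25,0.48,-0.29,0,0,0,0,25,0.48,-0.29,0,0,0,0,25,0.48,-0.29,0,0,0,0,25,0.47,-0.3,0,0,0,0,25,0,0,0,0,0,0,25,0,0,0.58,0,0,0,25,0,0,0.58,0,0,0,25,0,0,0.59,0,0,0,25,0,0,0.58,0,0,0,25,0,0,0.14,0,0,0,25,0,0,0,0,0,0,25,0,0,0,0,0,0,25])

```text
t: 19.42
tool_pos: [0.5016, 0.0481, 0.0951]
tool_rot: [-0.258, 3.128, -0.001]
contact_force: [0.3, 0.6, -1.0]
opening: 0.033
grip_force: 40.1
```

Call:
jog_arm(commands=[0,0,0.1,0,0,0,25,0,0,0.1,0,0,0,25,0,0,0,0,0,0,25,0,0,0,0,0,0,50,0,0,0,0,0,0,50,0,0,0,0,0,0,50,0,0,0,0,0,0,50,0,0,-0.65,0,0,0,50,0,0,-0.65,0,0,0,50,0,0,-0.65,0,0,0,50,0,0,-0.65,0,0,0,50,0,0,0,0,0,0,50,0,0,0,0,0,0,50])

```text
t: 21.05
tool_pos: [0.4998, 0.048, 0.2366]
tool_rot: [0.258, -3.13, -0.0]
contact_force: [-0.7, -0.4, 1.1]
opening: 0.05
grip_force: 0.0
```

Run:
```python
from car import *
torches();carrier()
c=(.464,-.0005)
plan([(*c,.235,9.4,.045),(*c,.17,9.4)],50)
```

```text
top torch 0.68 62 med [413.  26. 115.] circ [414.7  29. ] 16.4 body [405.  17.  71.]
top torch 0.52 89 med [522. -47. 115.] circ [522.8 -47.5] 17.0 body [509. -54.  70.]
scene torch 0.8 98 med [509.  50. 114.] circ [505.3  50.8] 17.3 body [517.  49.  73.]
scene torch 0.72 93 med [529. -46. 115.] circ [524.8 -45. ] 17.8 body [537. -47.  74.]
scene torch 0.54 31 med [415.  34. 116.] circ [416.5  34.2] 13.5 body [429.  30.  60.]
top handle (array([465.3, -14.6]), array([14.8, 85.2]), -80.3)
scene handle (array([465.6,   1.6]), array([ 17.7, 109.7]), -80.5)
20 rows: [0.04,-0.04,0,0,0,0.87,50,0.04,-0.04,0,0,0,0.87,50,0.03,-0.05,0,0,0,0.87,50,0.03,-0.05,0,0,0,0.87,50,0.02,-0.05,0,0,0,0.87,50,0.02,-0.05,0,0,0,0.87,50,0.02,-0.05,0,0,0,0.87,50,0.01,-0.05,0,0,0,0.87,50,0.01,-0.06,0,0,0,0.87,50,0,-0.06,0,0,0,0.88,50,0,-0.06,0,0,0,0.87,50,-0.01,-0.05,0,0,0,0.88,50,-0.01,-0.05,0,0,0,0.87,50,-0.02,-0.05,0,0,0,0.88,50,-0.02,-0.05,0,0,0,0.87,50,-0.03,-0.05,0.01,-0.01,0,0.88,50,-0.04,-0.04,0,-0.01,0,0.87,50,-0.04,-0.05,0.01,0,-0.01,0.88,50,0,0,0.54,0,0,0,50,0.01,0,0.54,0,0,0,50]
```

Call:
jog_arm(commands=[0.04,-0.04,0,0,0,0.87,50,0.04,-0.04,0,0,0,0.87,50,0.03,-0.05,0,0,0,0.87,50,0.03,-0.05,0,0,0,0.87,50,0.02,-0.05,0,0,0,0.87,50,0.02,-0.05,0,0,0,0.87,50,0.02,-0.05,0,0,0,0.87,50,0.01,-0.05,0,0,0,0.87,50,0.01,-0.06,0,0,0,0.87,50,0,-0.06,0,0,0,0.88,50,0,-0.06,0,0,0,0.87,50,-0.01,-0.05,0,0,0,0.88,50,-0.01,-0.05,0,0,0,0.87,50,-0.02,-0.05,0,0,0,0.88,50,-0.02,-0.05,0,0,0,0.87,50,-0.03,-0.05,0,0,0,0.88,50,-0.04,-0.04,0,0,0,0.87,50,-0.04,-0.05,0,0,0,0.88,50,0,0,0.4,0,0,0,45,0,0,0.4,0,0,0,45])

```text
t: 23.85
tool_pos: [0.4645, -0.0009, 0.1886]
tool_rot: [2.032, 2.396, 0.0]
contact_force: [0.4, 0.7, 0.4]
opening: 0.0454
grip_force: 0.0
```

Run:
```python
from car import *
o=ctrl.get_obs();print(o["tool_pos"],o["tool_rot"])
carrier()
plan([(.464,-.0005,.121,9.4,.02)],40)
```

```text
[ 0.46446282 -0.00088847  0.18864387] [2.03192400e+00 2.39559555e+00 3.06379007e-04]
top handle (array([460.9,  -2.9]), array([ 12.8, 109.5]), -78.5)
scene handle (array([465.9,   1. ]), array([ 19.1, 108.6]), -81.2)
4 rows: [0,0.01,0.27,-0.02,-0.01,0,40,0,0.01,0.27,-0.01,0,0,40,0,0.01,0.27,-0.02,-0.01,0,40,-0.01,0,0.27,-0.01,0,0,40]
```

Call:
jog_arm(commands=[0,0,0.28,0,0,0,40,0,0,0.28,0,0,0,40,0,0,0.28,0,0,0,40,0,0,0.28,0,0,0,40,0,0,0,0,0,0,40,0,0,0,0,0,0,10,0,0,0,0,0,0,10,0,0,0,0,0,0,10,0,0,0,0,0,0,10,0,0,0,0,0,0,10,0,0,0,0,0,0,10], newtons=100)

```text
t: 25.32
tool_pos: [0.4646, -0.001, 0.1228]
tool_rot: [2.032, 2.396, -0.0]
contact_force: [-4.2, -0.8, 4.6]
opening: 0.0124
grip_force: 98.3
```

```bash
sed -i 's/def plan(wps,grip,step=.045)/def plan(wps,grip,step=.045,rs=.09)/; s#max()/.09)#max()/rs)#' plan.py
python3 - <<'E'
from car import *
plan([(.464,-.001,.183,9.4,.015),(.470,-.133,.183,79.5,.02)],10,rs=.06)
E
```

```text
20 rows: [0,0,-0.2,0,0,0,10,0,0,-0.2,0,0,0,10,0,0,-0.2,0,0,0,10,0,0,-0.2,0,0,0,10,0,-0.01,-0.2,0,0,0,10,-0.1,-0.01,0,0,0,-0.58,10,-0.1,-0.02,0,0,0,-0.58,10,-0.1,-0.02,0,0,0,-0.58,10,-0.1,-0.03,0,0,0,-0.58,10,-0.1,-0.04,0,0,0,-0.58,10,-0.1,-0.04,0,0,0,-0.58,10,-0.09,-0.05,0,0,0,-0.58,10,-0.09,-0.05,0,0,0,-0.58,10,-0.09,-0.06,0,0,0,-0.58,10,-0.08,-0.06,0,0,0,-0.58,10,-0.08,-0.07,0,0,0,-0.58,10,-0.08,-0.07,0,0,0,-0.59,10,-0.07,-0.08,0,0,0,-0.58,10,-0.07,-0.08,0,0,0,-0.59,10,-0.06,-0.08,0,0,0,-0.58,10]
6 rows: [-0.06,-0.09,0,0,0,-0.59,10,-0.05,-0.09,0,0,0,-0.58,10,-0.05,-0.1,0,0,0,-0.59,10,-0.04,-0.1,0,0,0,-0.58,10,-0.04,-0.1,0,0,0,-0.59,10,-0.03,-0.1,0,0,0,-0.58,10]
```

Call:
jog_arm(commands=[0,0,-0.1,0,0,0,10,0,0,-0.2,0,0,0,10,0,0,-0.2,0,0,0,10,0,0,-0.2,0,0,0,10,0,0,-0.2,0,0,0,10,0,0,-0.1,0,0,0,10,0,0,0,0,0,0,10,0,0,0,0,0,0,10])

```text
t: 26.32
tool_pos: [0.464, -0.0008, 0.1815]
tool_rot: [-2.031, -2.395, 0.001]
contact_force: [-0.7, 0.6, -8.3]
opening: 0.0123
grip_force: 97.7
```

Run:
```python
from car import *
for c in ("top","scene"):
    d=eyes.get_image(c);P=cloud(d);print(rect(sel(P,(.35,.58),(-.15,.12),(.19,.205))))
    # torch tops heights and tag height
    for nm,x,y in (("t+",.52,-.046),("t--",.413,.033),("t-+",.504,.049)):
        q=sel(P,(x-.02,x+.02),(y-.02,y+.02),(.155,.185)); print(nm,len(q),np.median(q,0).round(4) if len(q) else "")
    q=sel(P,(.45,.53),(-.175,-.13),(.06,.11)); print("tag",len(q),np.median(q,0).round(4) if len(q) else "")
save(cv2.resize(d["image"][100:280,180:420],(800,600),interpolation=cv2.INTER_CUBIC),"lift.png")
```

```text
(array([457.9,  -4.5]), array([  8.3, 107.9]), -76.1)
t+ 24 [ 0.5261 -0.0587  0.1716]
t-- 101 [0.4139 0.0307 0.1736]
t-+ 0 
tag 254 [ 0.4873 -0.1515  0.0847]
(array([468.8,   1.5]), array([ 35.2, 107.7]), -89.7)
t+ 106 [ 0.5289 -0.0427  0.173 ]
t-- 34 [0.413  0.0401 0.1747]
t-+ 117 [0.5098 0.0502 0.1724]
tag 211 [ 0.4902 -0.1508  0.0837]
```

View pics/lift.png

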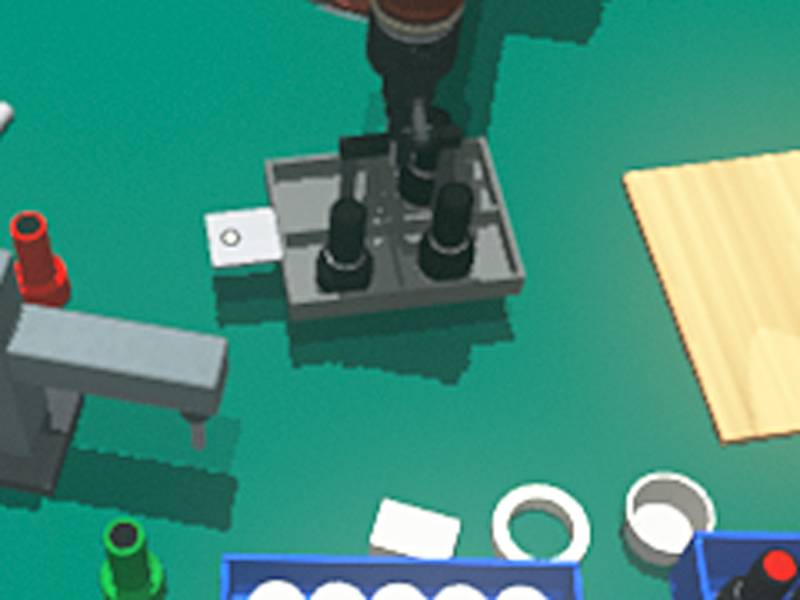

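The picture shows the carrier lifted level with all three torches in its pockets and the tag ring at (230,237). Next I'll turn it and carry it to the stand.

Call:
jog_arm(commands=[-0.1,-0.01,0,0,0,-0.3,10,-0.1,-0.02,0,0,0,-0.58,10,-0.1,-0.02,0,0,0,-0.58,10,-0.1,-0.03,0,0,0,-0.58,10,-0.1,-0.04,0,0,0,-0.58,10,-0.1,-0.04,0,0,0,-0.58,10,-0.09,-0.05,0,0,0,-0.58,10,-0.09,-0.05,0,0,0,-0.58,10,-0.09,-0.06,0,0,0,-0.58,10,-0.08,-0.06,0,0,0,-0.58,10,-0.08,-0.07,0,0,0,-0.58,10,-0.08,-0.07,0,0,0,-0.59,10,-0.07,-0.08,0,0,0,-0.58,10,-0.07,-0.08,0,0,0,-0.59,10,-0.06,-0.08,0,0,0,-0.58,10,-0.06,-0.09,0,0,0,-0.59,10,-0.05,-0.09,0,0,0,-0.58,10,-0.05,-0.1,0,0,0,-0.59,10,-0.04,-0.1,0,0,0,-0.58,10,-0.04,-0.1,0,0,0,-0.59,10])

```text
t: 28.92
tool_pos: [0.4667, -0.127, 0.1815]
tool_rot: [-0.419, -3.113, -0.0]
contact_force: [-0.2, 0.6, -8.9]
opening: 0.0124
grip_force: 97.7
```

```bash
cat > tag.py <<'E'
from car import *
def tag(zt,x,y,cams=("top","scene"),name=None):
    """tag (white) centroid/rect, ring centre by image at height zt near x,y"""
    for c in cams:
        d=eyes.get_image(c);P=cloud(d); g=d["image"]
        m=(np.abs(P[...,2]-zt)<.008)&(np.hypot(P[...,0]-x,P[...,1]-y)<.06)&(g.min(-1)>150)&(g.astype(int).max(-1)-g.min(-1)<40)
        q=P[m]
        if len(q): print(c,"tag",len(q),rect(q),np.median(q[:,2]).round(4))
        u,v=proj(d,(x,y,zt)).astype(int)
        if name: save(cv2.resize(g[v-30:v+30,u-40:u+40],(800,600),interpolation=cv2.INTER_CUBIC),f"{name}_{c}.png"); print(c,"crop origin",u-40,v-30,"scale10")
E
python3 - <<'E'
from tag import *
plan([(.470,-.133,.183,79.5,.02)],10,rs=.06)
o=ctrl.get_obs();a=np.array(o["tool_pos"][:2]);th=o["tool_rot"]
y=R.from_rotvec(th).as_matrix()[:,1];yaw=np.degrees(np.arctan2(y[1],y[0]));print(a,yaw)
t=carr(a,yaw-90,(.155,0));print(t);tag(.085,*t)
E
```

```text
2 rows: [-0.04,-0.04,-0.01,0,0,-0.42,10,-0.04,-0.04,-0.01,0,-0.01,-0.43,10]
[ 0.46665106 -0.12702953] 74.65385525086931
[ 0.61612448 -0.16805025]
top tag 368 (array([ 601.4, -166.3]), array([63.6, 69.5]), -14.0) 0.0842
scene tag 194 (array([ 600.2, -163.9]), array([60., 74.]), -14.1) 0.0844
```

Call:
jog_arm(commands=[-0.04,-0.04,0,0,0,-0.42,10,-0.04,-0.04,0,0,0,-0.43,10,0,0,0,0,0,0,10,0,0,0.2,0,0,0,10,0,0,0.2,0,0,0,10,0,0,0.2,0,0,0,10,0,0,0.2,0,0,0,10,0,0,0.09,0,0,0,10,0,0,0.05,0,0,0,10,0,0,0.02,0,0,0,10,0,0,0,0,0,0,10,0,0,0,0,0,0,10])

```text
t: 30.52
tool_pos: [0.4706, -0.1328, 0.1249]
tool_rot: [0.29, 3.127, -0.0]
contact_force: [-0.5, -0.2, -8.7]
opening: 0.012
grip_force: 97.8
```

Run:
```python
from tag import *
o=ctrl.get_obs();a=np.array(o["tool_pos"][:2]);th=o["tool_rot"]
y=R.from_rotvec(th).as_matrix()[:,1];yaw=np.degrees(np.arctan2(y[1],y[0]));print(o["tool_pos"],yaw,o["contact_force"])
t=carr(a,yaw-90,(.155,0));print(t);tag(.026,*t,name="pre")
im=[cv2.imread(f"pics/pre_{c}.png") for c in("top","scene")]
cv2.imwrite("pics/pre.png",cv2.resize(np.hstack(im),(800,300)))
```

```text
[ 0.47060043 -0.13283891  0.1249409 ] 79.41258167813905 [-0.46856401 -0.15023389 -8.71195706]
[ 0.62296167 -0.16131791]
top tag 330 (array([ 608.8, -162.7]), array([64.4, 69.9]), -9.6) 0.0281
top crop origin 241 144 scale10
scene tag 144 (array([ 608.5, -139. ]), array([27.9, 78. ]), -4.8) 0.0275
scene crop origin 204 187 scale10
```

View pics/pre.png

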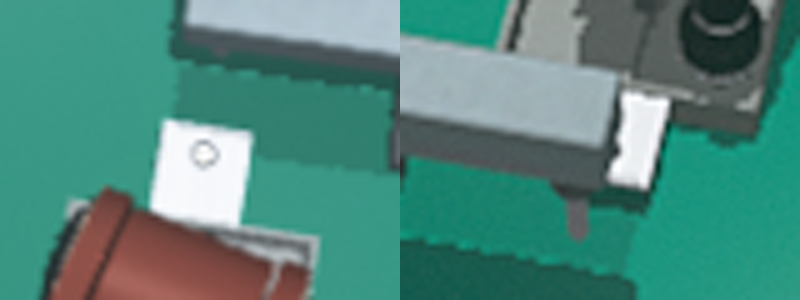

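The crop shows the ring at (204,154), which is top-camera pixel about (281.3,174.3). The stylus tip is at (578,240) in the right-hand half.

Run:
```python
from h import *
d=eyes.get_image("top");print(ray(d,281.3,174.3,.028))
e=eyes.get_image("scene")
P=cloud(e);g=e["image"]
for v in range(224,238): print(v,[tuple(int(a) for a in g[v,u]) for u in range(237,243)],P[v,239].round(3))
S=np.array([.691,-.1745])
for z in(.036,.026):print(proj(e,(*S,z)))
```

```text
[ 0.62325161 -0.1615862   0.028     ]
224 [(53, 63, 62), (52, 64, 62), (63, 73, 73), (62, 73, 73), (65, 77, 74), (68, 81, 81)] [ 0.704 -0.171  0.125]
225 [(52, 60, 59), (53, 64, 61), (51, 60, 61), (50, 60, 60), (49, 59, 59), (38, 65, 59)] [ 0.705 -0.171  0.121]
226 [(57, 73, 70), (60, 66, 67), (59, 67, 66), (61, 71, 72), (51, 73, 70), (31, 73, 63)] [ 0.703 -0.172  0.112]
227 [(67, 99, 94), (86, 88, 91), (80, 87, 89), (83, 88, 91), (62, 101, 94), (22, 90, 75)] [ 0.704 -0.172  0.108]
228 [(75, 110, 104), (96, 96, 101), (95, 100, 102), (97, 97, 99), (73, 122, 109), (22, 123, 105)] [ 0.697 -0.173  0.089]
229 [(75, 112, 105), (96, 95, 99), (94, 98, 100), (95, 94, 96), (69, 115, 105), (14, 136, 112)] [ 0.698 -0.173  0.085]
230 [(72, 118, 107), (94, 94, 97), (93, 96, 99), (94, 91, 97), (69, 117, 104), (22, 136, 113)] [ 0.695 -0.173  0.074]
231 [(70, 113, 103), (97, 95, 100), (91, 98, 99), (94, 94, 97), (71, 110, 102), (24, 132, 111)] [ 0.696 -0.174  0.069]
232 [(65, 116, 104), (93, 95, 99), (95, 98, 101), (93, 91, 96), (76, 107, 100), (31, 126, 108)] [ 0.698 -0.173  0.068]
233 [(54, 121, 106), (84, 98, 98), (99, 95, 100), (96, 94, 98), (70, 111, 101), (23, 127, 107)] [ 0.697 -0.174  0.059]
234 [(37, 125, 107), (70, 115, 104), (88, 99, 97), (79, 104, 99), (48, 125, 109), (22, 132, 110)] [ 0.698 -0.174  0.055]
235 [(24, 132, 111), (24, 129, 108), (52, 119, 105), (48, 124, 108), (18, 132, 110), (29, 132, 112)] [ 0.672 -0.177  0.001]
236 [(24, 131, 111), (24, 131, 111), (23, 133, 112), (23, 131, 112), (27, 132, 112), (22, 129, 110)] [ 0.675 -0.177 -0.001]
237 [(26, 131, 111), (25, 132, 110), (23, 130, 110), (29, 133, 113), (27, 130, 110), (23, 131, 111)] [ 0.679 -0.177  0.   ]
[239.17917138 235.00421265]
[239.30596074 236.58900232]
```

Call:
jog_arm(commands=[0,0,0.03,0,0,0,10,0,0,0,0,0,0,10,0,0,0,0,0,0,10])

```text
t: 31.1
tool_pos: [0.4706, -0.1328, 0.1229]
tool_rot: [0.29, 3.128, -0.0]
contact_force: [0.2, 0.1, -7.0]
opening: 0.012
grip_force: 97.9
```

Call:
jog_arm(commands=[0,0,0.02,0,0,0,10,0,0,0,0,0,0,10,0,0,0,0,0,0,10])

```text
t: 31.48
tool_pos: [0.4705, -0.133, 0.1228]
tool_rot: [0.29, 3.128, -0.001]
contact_force: [-4.4, -0.1, 3.6]
opening: 0.0123
grip_force: 99.5
```

Run:
```python
from tag import *
o=ctrl.get_obs(); p=o["tool_pos"]; print(p,o["contact_force"])
plan([(p[0]+.06,p[1]-.0117,p[2],79.4,.008)],10)
```

```text
[ 0.47054954 -0.13297656  0.12276793] [-4.44817518 -0.10000655  3.60137501]
8 rows: [-0.13,0,0,0,0,0,10,-0.13,0,0,0,0,0,10,-0.13,0,0,0,0,0,10,-0.13,0,0,0,0,0,10,-0.12,0,0,0,0,0,10,-0.13,0,0,0,0,0,10,-0.12,0,0,0,0,0,10,-0.13,-0.01,0,0,0,0,10]
```

Call:
jog_arm(commands=[-0.1,0,0,0,0,0,10,-0.13,0,0,0,0,0,10,-0.13,0,0,0,0,0,10,-0.13,0,0,0,0,0,10,-0.13,0,0,0,0,0,10,-0.13,0,0,0,0,0,10,-0.12,0,0,0,0,0,10,-0.1,0,0,0,0,0,10,-0.05,0,0,0,0,0,10,0,0,0,0,0,0,10,0,0,0,0,0,0,10])

```text
t: 32.85
tool_pos: [0.5313, -0.1442, 0.1228]
tool_rot: [0.289, 3.126, -0.001]
contact_force: [-3.9, 0.9, 5.9]
opening: 0.0124
grip_force: 99.8
```

Run:
```python
from tag import *
o=ctrl.get_obs(); p=o["tool_pos"]; print(p,o["contact_force"])
e=eyes.get_image("scene");g=e["image"]
save(cv2.resize(g[220:250,220:260],(800,600),interpolation=cv2.INTER_NEAREST),"slide.png")
```

```text
[ 0.53130052 -0.14420192  0.12278783] [-3.88493011  0.90794681  5.94277163]
```

View pics/slide.png

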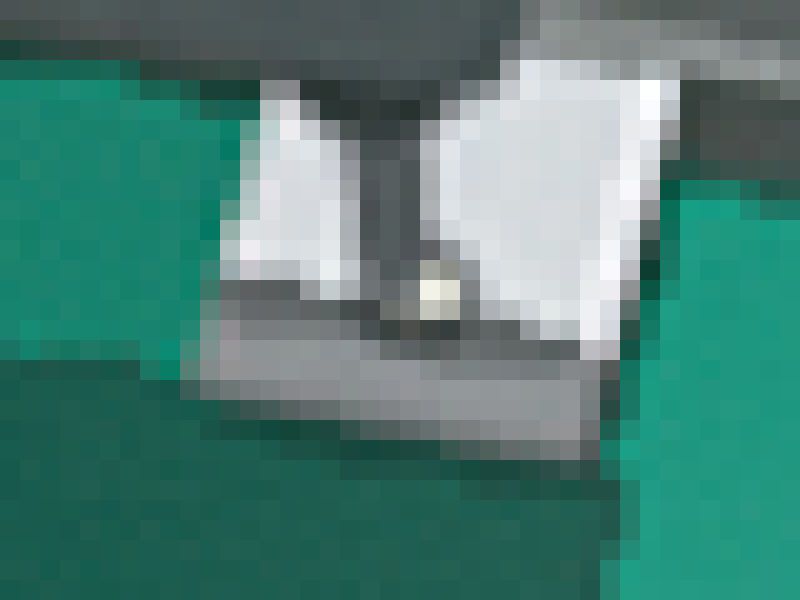

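The crop shows the stylus rod at columns 238–240. The bright inside of the ring is just to its right at pixel (241.5,234.5), so there are a few mm left to slide.

Call:
jog_arm(commands=[-0.04,0,0,0,0,0,10,-0.05,0,0,0,0,0,10,-0.03,0,0,0,0,0,10,0,0,0,0,0,0,10,0,0,0,0,0,0,10])

```text
t: 33.52
tool_pos: [0.5379, -0.1455, 0.1228]
tool_rot: [0.29, 3.127, -0.001]
contact_force: [-5.9, 1.1, 6.0]
opening: 0.0125
grip_force: 100.0
```

Run:
```python
from tag import *
o=ctrl.get_obs(); p=o["tool_pos"]; print(p,o["contact_force"])
y=R.from_rotvec(o["tool_rot"]).as_matrix()[:,1];yaw=np.degrees(np.arctan2(y[1],y[0]))
t=carr(p[:2],yaw-90,(.155,0));print(yaw,t)
e=eyes.get_image("scene");g=e["image"]
print("kin mark px",proj(e,(*t,.026)), "corners",[proj(e,(*carr(p[:2],yaw-90,c),.026)).round(1).tolist() for c in ((.175,.03),(.175,-.03),(.115,.03))])
save(cv2.resize(g[220:250,220:260],(800,600),interpolation=cv2.INTER_NEAREST),"slide2.png")
```

```text
[ 0.53788716 -0.14547416  0.12280303] [-5.85474434  1.07055854  5.95375826]
79.41297066992577 [ 0.69024859 -0.17395212]
kin mark px [239.50007188 236.37090965] corners [[247.8, 244.0], [228.2, 240.4], [252.1, 226.8]]
```

View pics/slide2.png

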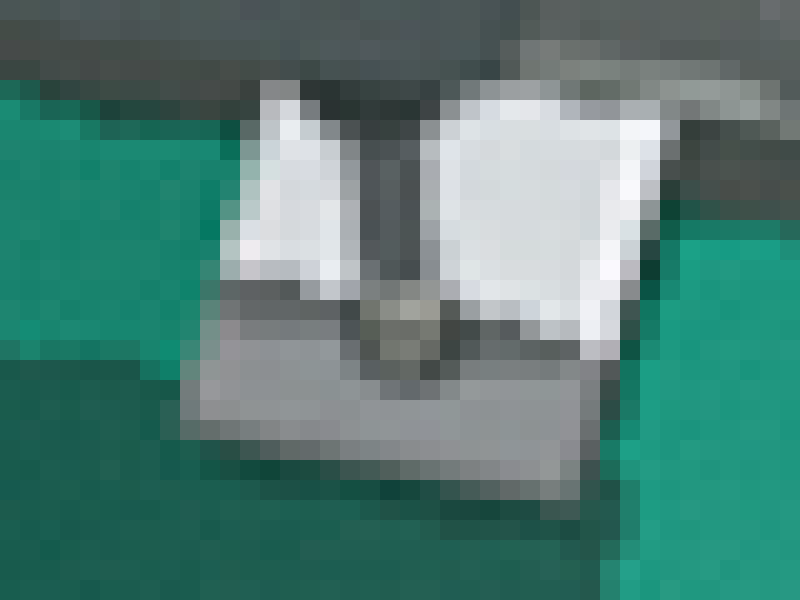

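The crop shows the ring's inside centred near (240.0,236.0). If aligned, it should be near (239.2,236.6), so I'll nudge it about 1.2 mm each way and then release.

Call:
jog_arm(commands=[-0.02,-0.02,0,0,0,0,10,-0.01,-0.01,0,0,0,0,10,0,0,0,0,0,0,10,0,0,-0.03,0,0,0,10,0,0,0,0,0,0,10,0,0,0,0,0,0,40,0,0,0,0,0,0,40,0,0,0,0,0,0,40,0,0,-0.3,0,0,0,40,0,0,-0.5,0,0,0,40,0,0,-0.8,0,0,0,40,0,0,0,0,0,0,40])

```text
t: 35.08
tool_pos: [0.542, -0.1487, 0.2266]
tool_rot: [0.289, 3.117, -0.006]
contact_force: [0.5, 0.6, 0.1]
opening: 0.0399
grip_force: 0.0
```

Run:
```python
from tag import *
e=eyes.get_image("scene");g=e["image"];P=cloud(e)
print("handle",rect(sel(P,(.4,.65),(-.25,-.03),(.128,.16))))
d=eyes.get_image("top");print("handle",rect(sel(cloud(d),(.4,.65),(-.25,-.03),(.128,.16))))
save(cv2.resize(g[220:250,220:260],(800,600),interpolation=cv2.INTER_NEAREST),"slide3.png")
p=ctrl.get_obs()["tool_pos"];print(p)
B=(.452,-.4435)
plan([(p[0]-.03,p[1]-.04,.23,79.4),(*B,.15,79.4),(*B,.06,79.4,.04)],0)
```

```text
handle (array([ 527.6, -140.4]), array([ 14.5, 116.6]), -10.7)
handle (array([ 507.8, -140.8]), array([13.6, 54.3]), -10.5)
[ 0.53963321 -0.14768102  0.22123483]
12 rows: [0.18,-0.37,-0.07,0,0.01,0,0,0.19,-0.38,-0.08,-0.01,0.02,0,0,0.02,-0.62,0.19,0,0,0,0,0.02,-0.62,0.19,0,0,0,0,0.02,-0.63,0.19,0,0,0,0,0.02,-0.62,0.19,0,0,0,0,0.03,-0.63,0.19,0,0,0,0,0.02,-0.62,0.19,0,0,0,0,0.03,-0.63,0.2,0,0,0,0,0,0,0.5,0,0,0,0,0,0,0.5,0,0,0,0,0,0,0.5,0,0,0,0]
```

View pics/slide3.png

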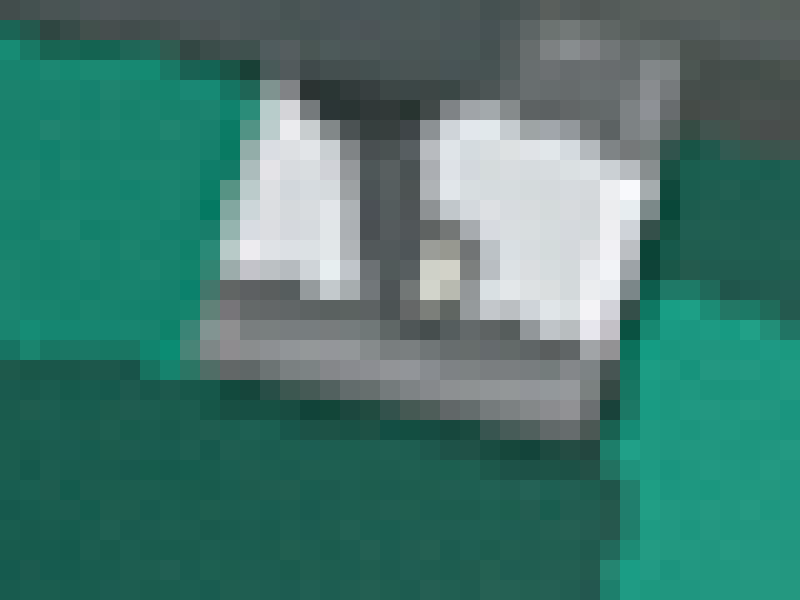

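The crop shows the ring back at (241.5,233.7), so the carrier shifted about 1 cm backwards. I'll move the arm clear and measure it again.

Call:
jog_arm(commands=[0.2,0.5,-0.1,0,0,0,40,0.2,0.8,0,0,0,0,40,0,0.8,0,0,0,0,40,0,0.6,0,0,0,0,40,0,0,0,0,0,0,40])

```text
t: 35.8
tool_pos: [0.5444, 0.0182, 0.2238]
tool_rot: [-0.284, -3.126, -0.0]
contact_force: [0.0, -0.2, 0.2]
opening: 0.0401
grip_force: 0.0
```

Run:
```python
from tag import *
for c in ("top","scene"):
    d=eyes.get_image(c);P=cloud(d);print(c,"handle",rect(sel(P,(.4,.65),(-.25,-.03),(.128,.16))))
    b=sel(P,(.4,.66),(-.26,-.03),(.1,.125)); 
    k=cv2.kmeans((b[:,:2]).astype(np.float32),3,None,(3,50,1e-5),5,cv2.KMEANS_PP_CENTERS); print(k[2].round(3).tolist())
    save(cv2.resize(d["image"][120:270,170:370],(800,600),interpolation=cv2.INTER_CUBIC),"aft_%s.png"%c)
```

```text
top handle (array([ 527.4, -144.5]), array([ 13.9, 110. ]), -10.9)
[[0.47699999809265137, -0.17900000512599945], [0.49300000071525574, -0.09000000357627869], [0.5889999866485596, -0.10400000214576721]]
scene handle (array([ 527.2, -140.4]), array([ 15.1, 115.1]), -10.5)
[[0.5920000076293945, -0.1080000028014183], [0.4970000088214874, -0.08900000154972076], [0.4830000102519989, -0.17499999701976776]]
```

View pics/aft_scene.png

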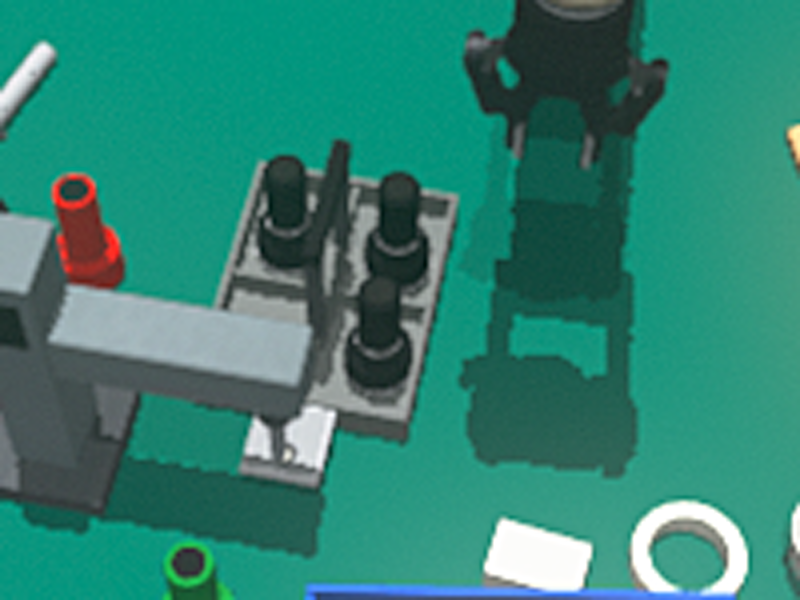

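The picture shows the carrier standing level with all torches in it, and the ring in front of the stylus at (287,455). It needs a regrip and about 11 mm more.

Run:
```python
from tag import *
plan([(.5273,-.1425,.19,79.4,.04),(.5273,-.1425,.1228,79.4,.02)],40)
```

```text
9 rows: [-0.04,-0.53,0.11,0,0,0,40,-0.04,-0.53,0.12,0,-0.01,0,40,-0.04,-0.53,0.11,0,0,0,40,-0.04,-0.53,0.12,0,-0.01,0,40,-0.04,-0.53,0.11,-0.01,0,0.01,40,0,0,0.28,0,0,0,40,0,0,0.28,0,0,0,40,0,0,0.28,0,0,0,40,0,0,0.28,0,0,0,40]
```

Call:
jog_arm(commands=[-0.04,-0.53,0.11,0,0,0,40,-0.04,-0.53,0.12,0,0,0,40,-0.04,-0.53,0.11,0,0,0,40,-0.04,-0.53,0.12,0,0,0,40,-0.04,-0.53,0.11,0,0,0,40,0,0,0,0,0,0,40,0,0,0.28,0,0,0,40,0,0,0.28,0,0,0,40,0,0,0.28,0,0,0,40,0,0,0.28,0,0,0,40,0,0,0,0,0,0,40,0,0,0,0,0,0,40])

```text
t: 37.4
tool_pos: [0.5281, -0.1423, 0.1242]
tool_rot: [0.29, 3.128, -0.0]
contact_force: [0.3, 0.2, 0.2]
opening: 0.0399
grip_force: 0.0
```

Call:
jog_arm(commands=[0,0,0,0,0,0,10,0,0,0,0,0,0,10,0,0,0,0,0,0,10,0,0,0,0,0,0,10,0,0,0,0,0,0,10], newtons=60)

```text
t: 38.02
tool_pos: [0.5284, -0.1428, 0.1249]
tool_rot: [0.29, 3.126, -0.002]
contact_force: [0.1, -3.5, 5.0]
opening: 0.0129
grip_force: 63.7
```

Call:
jog_arm(commands=[-0.04,-0.01,0,0,0,0,10,-0.05,-0.01,0,0,0,0,10,-0.05,0,0,0,0,0,10,-0.04,0,0,0,0,0,10,-0.02,0,0,0,0,0,10,0,0,0,0,0,0,10,0,0,0,0,0,0,10])

```text
t: 38.9
tool_pos: [0.5383, -0.1449, 0.1249]
tool_rot: [-0.289, -3.125, -0.002]
contact_force: [-6.5, 1.3, 11.3]
opening: 0.0126
grip_force: 64.6
```

```bash
cat > ring.py <<'E'
from tag import *
def ring(n=""):
    o=ctrl.get_obs(); p=o["tool_pos"]
    y=R.from_rotvec(o["tool_rot"]).as_matrix()[:,1];yaw=np.degrees(np.arctan2(y[1],y[0]))
    print(p.round(4),round(yaw,2),o["contact_force"].round(1),o["opening"])
    e=eyes.get_image("scene");g=e["image"].astype(int).mean(-1)
    c=g[229:243,232:249]; print("cols 232..248"); 
    for i,r in enumerate(c): print(229+i,*[f"{int(v):3d}" for v in r])
    for c in ("scene","top"):
        P=cloud(e if c=="scene" else eyes.get_image("top")); print(c,"handle",rect(sel(P,(.4,.65),(-.25,-.03),(.128,.146))))
E
python3 -c "
from ring import *
ring()"
```

```text
[ 0.5383 -0.1449  0.1249] 79.42 [-6.5  1.3 11.3] 0.012572323926222496
cols 232..248
229 180 229 218 218 217 160  82  93  79 173 224 215 217 218 217 217 216
230 190 226 217 217 228 178  80  90  77 175 226 217 217 219 216 217 216
231 203 224 218 218 227 176  78  91  81 164 219 219 218 217 217 217 218
232 227 227 223 222 231 179  86  88  83 145 209 221 219 217 217 217 216
233 201 192 187 210 237 194 113  85  77 116 196 226 223 218 217 217 215
234  97  93  90 154 201 171 116  97 162 154 154 218 231 224 223 221 215
235 104 102 100  97  95  79  82 110 192 201 116 154 197 190 213 230 222
236 123 122 124 125 125  95  72 102 102 110  87  66 100  92 152 195 185
237 146 147 147 147 148 125  74  85 117 114  70  79 108 104  99  91  97
238 145 141 144 145 144 137 101  76  83  77  88 119 126 123 122 121 131
239 146 143 145 146 145 146 139 127 120 121 142 152 149 147 149 147 146
240 140 143 145 145 145 146 148 147 147 146 150 146 146 144 146 145 145
241 103 119 128 132 137 139 143 145 146 146 148 147 146 147 145 147 147
242  55  72  83  88 100 109 119 126 133 137 140 143 146 150 149 148 150
scene handle (array([ 564.7, -140. ]), array([59.2, 39. ]), 2.5)
top handle (array([ 495.4, -141.5]), array([10.2, 28. ]), -24.8)
```

Call:
jog_arm(commands=[-0.02,-0.02,0,0,0,0,10,-0.02,-0.03,-0.01,0,0,0,10,0,0,0,0,0,0,10,0,0,0,0,0,0,10])

```text
t: 39.5
tool_pos: [0.5406, -0.1473, 0.1249]
tool_rot: [-0.289, -3.126, -0.006]
contact_force: [-4.3, 4.4, 7.6]
opening: 0.0129
grip_force: 64.1
```

```bash
python3 -c "
from ring import *
ring()"
```

```text
[ 0.5406 -0.1473  0.1249] 79.43 [-4.3  4.4  7.6] 0.01291348491652215
cols 232..248
229 212 220 214 219 218 162  81  89  79 173 226 217 219 219 217 217 216
230 218 218 215 217 228 177  79  89  81 174 225 219 218 217 216 217 217
231 230 219 215 218 227 174  79  90  78 161 218 220 220 218 218 217 215
232 232 226 222 223 228 180  87  90  81 142 207 221 218 217 218 217 215
233 195 189 186 211 235 195 114  89  94 163 220 224 220 220 218 217 214
234  92  93  90 152 200 170 107  77  84 158 221 233 228 224 223 221 217
235 102 103 101  98  93  69  67  98  91  86 157 200 193 188 210 227 224
236 120 122 124 126 104  71 105 124 124  90  63  96  95  90 153 195 188
237 145 147 149 151 120  85 131 144 134 100  59  94 106 103  96  93 102
238 142 144 146 145 128  97 118 148 129  81  90 124 127 124 124 121 135
239 142 142 143 143 144 127  90  70  83 102 136 149 150 150 148 148 149
240 144 145 145 143 143 148 137 126 139 151 149 146 146 145 144 147 142
241 138 142 145 144 146 148 147 146 148 148 146 146 144 146 142 147 133
242 103 113 124 129 135 139 143 143 144 148 148 146 146 146 146 149 125
scene handle (array([ 569.3, -142.6]), array([51.5, 38.9]), 3.1)
top handle (array([ 503.1, -141.4]), array([12.2, 34.4]), -13.0)
```

Call:
jog_arm(commands=[0,0,0,0,0,0,15,0,0,0,0,0,0,18,0,0,0,0,0,0,21,0,0,0,0,0,0,24,0,0,0,0,0,0,30,0,0,0,0,0,0,36,0,0,0,0,0,0,36], newtons=20)

```text
t: 40.48
tool_pos: [0.5412, -0.149, 0.1246]
tool_rot: [0.29, 3.128, -0.0]
contact_force: [-0.3, -0.7, 0.4]
opening: 0.0358
grip_force: 0.0
```

```bash
python3 -c "
from ring import *
ring()"
```

```text
[ 0.5412 -0.149   0.1246] 79.41 [-0.3 -0.7  0.4] 0.03579528466954447
cols 232..248
229 210 221 215 219 217 160  83  89  77 173 225 218 218 217 218 218 217
230 218 218 215 217 229 177  79  90  79 174 224 220 220 217 217 218 216
231 229 219 216 219 227 175  78  89  81 163 217 221 219 218 216 217 216
232 233 223 223 223 228 178  87  90  81 142 206 221 219 219 217 217 215
233 195 192 186 212 235 196 114  89  92 163 221 225 220 218 219 217 216
234  94  95  90 152 199 170 104  78  85 159 221 235 227 226 223 220 217
235 102 102 101  99  93  69  69  96  90  82 159 200 193 189 210 227 224
236 120 124 123 126  99  64 106 122 124  92  62  96  96  91 151 194 188
237 146 145 147 152 111  76 132 143 134  97  60  96 106 102  99  93 102
238 143 142 145 146 128  92 116 149 129  80  87 122 125 126 123 120 135
239 142 143 145 143 146 123  85  71  82 102 136 150 148 148 147 148 147
240 145 145 144 143 144 147 136 127 140 150 151 145 144 146 143 147 142
241 140 143 145 143 148 148 148 146 146 148 146 144 145 144 145 145 134
242 102 114 125 125 135 140 141 143 145 149 148 147 147 147 145 151 124
scene handle (array([ 557.7, -141.9]), array([63.3, 57.1]), 22.5)
top handle (array([ 501.8, -140.5]), array([13.3, 31.3]), -13.2)
```

The alignment held after the release. Now I'll raise the arm and go to the button.

Call:
jog_arm(commands=[0,0,-0.1,0,0,0,36,0,0,-0.3,0,0,0,36,0,0,-0.6,0,0,0,36,0,0,-0.7,0,0,0,36,0,0,0,0,0,0,36,0,0,0,0,0,0,36])

```text
t: 41.32
tool_pos: [0.5412, -0.149, 0.2272]
tool_rot: [0.29, 3.127, -0.0]
contact_force: [-0.4, 0.6, -0.3]
opening: 0.0359
grip_force: 0.0
```

```bash
python3 -c "
from ring import *
ring()
B=(.452,-.4433)
plan([(*B,.225,79.4),(*B,.06,79.4,.04)],0)
"
```

```text
[ 0.5412 -0.149   0.2272] 79.41 [-0.4  0.6 -0.3] 0.035947526743333874
cols 232..248
229 212 220 216 218 217 159  82  89  77 173 225 217 219 217 219 219 219
230 217 219 215 220 229 176  82  89  78 175 226 219 220 216 217 217 216
231 229 217 216 218 227 175  78  90  82 162 218 219 218 217 218 216 215
232 233 225 222 223 229 180  88  87  81 143 207 221 219 218 218 215 215
233 195 187 187 212 236 195 114  89  92 164 220 224 221 218 219 217 216
234  93  93  89 152 200 172 102  78  85 158 220 233 227 225 222 220 217
235 102 102  99 100  94  71  68  94  90  85 156 199 191 189 211 228 224
236 121 123 123 125 100  63 107 124 124  91  64  96  96  89 153 194 188
237 144 144 149 151 111  74 132 144 133  97  59  95 106 104  98  92 100
238 143 144 146 146 128  94 117 148 130  80  88 121 126 125 125 120 138
239 143 144 145 142 145 126  84  72  81 103 135 149 149 147 149 147 149
240 145 146 145 142 144 146 139 127 140 151 149 146 143 145 145 144 142
241 141 143 144 145 146 145 148 147 146 147 146 144 144 144 144 146 134
242 103 115 125 126 134 139 141 143 145 149 149 145 146 146 147 149 124
scene handle (array([ 542.7, -144.1]), array([ 14.1, 109.1]), -9.8)
top handle (array([ 510.4, -141.5]), array([ 9.8, 49.3]), -6.5)
12 rows: [0.08,-0.73,0,0,0,0,0,0.08,-0.73,0,0,0,0,0,0.08,-0.73,0,0,0,0,0,0.08,-0.73,0,0,-0.01,0,0,0.08,-0.73,0,0,0,0,0,0.07,-0.72,0,0,-0.01,0,0,0.08,-0.73,0,0,0,0,0,0,0,0.55,0,0,0,0,0,0,0.55,0,0,0,0,0,0,0.55,0,0,0,0,0,0,0.55,0,0,0,0,0,0,0.55,0,0,0,0]
```

Call:
jog_arm(commands=[0.08,-0.73,0,0,0,0,0,0.08,-0.73,0,0,0,0,0,0.08,-0.73,0,0,0,0,0,0.08,-0.73,0,0,0,0,0,0.08,-0.73,0,0,0,0,0,0.07,-0.72,0,0,0,0,0,0.08,-0.73,0,0,0,0,0,0,0,0.55,0,0,0,0,0,0,0.55,0,0,0,0,0,0,0.55,0,0,0,0,0,0,0.55,0,0,0,0,0,0,0.4,0,0,0,0,0,0,0,0,0,0,0,0,0,0,0,0,0,0])

```text
t: 43.18
tool_pos: [0.4527, -0.4439, 0.0709]
tool_rot: [0.29, 3.128, -0.0]
contact_force: [0.9, 0.5, 0.0]
opening: -0.0001
grip_force: 0.0
```

```bash
python3 -c "
from ring import *
ring()
for c in ('top','scene'):
  d=eyes.get_image(c);P=cloud(d);g=d['image'].astype(int);m=(g[...,1]-np.maximum(g[...,0],g[...,2])>60)
  q=P[m];q=q[np.hypot(q[:,0]-.453,q[:,1]+.442)<.03];print(len(q),np.median(q,0) if len(q) else '')
"
```

```text
[ 0.4527 -0.4439  0.0709] 79.41 [0.9 0.5 0. ] -0.00013956821313475652
cols 232..248
229 212 220 215 218 219 159  83  89  79 172 224 217 217 219 217 217 217
230 218 219 216 218 228 177  80  89  80 176 227 218 218 217 218 217 216
231 229 218 215 219 226 176  78  91  81 162 219 220 220 218 217 217 214
232 233 224 222 224 228 181  86  89  81 142 205 222 218 217 217 217 216
233 197 188 187 212 237 196 114  88  93 167 219 224 220 219 219 219 214
234  95  93  91 151 200 170 105  76  86 159 220 234 227 225 222 220 217
235 104 104 100  99  98  68  69  97  89  85 157 199 192 188 210 229 225
236 120 123 125 126 100  64 104 124 125  92  62  97  97  91 153 192 188
237 145 144 149 151 110  75 132 143 133  98  60  94 102 103  99  93 101
238 142 144 147 144 130  92 116 147 130  80  87 125 126 126 124 121 137
239 141 143 144 144 145 125  82  72  82 103 136 151 150 147 147 146 148
240 145 147 146 142 143 148 139 127 140 151 148 146 145 144 145 145 142
241 137 143 146 143 146 148 146 147 145 148 148 145 144 145 144 149 134
242 103 115 125 127 134 138 141 144 146 148 147 146 147 145 145 148 125
scene handle (array([ 540.9, -144.3]), array([ 14.7, 114. ]), -10.8)
top handle (array([ 539.7, -147.9]), array([ 13.6, 109.7]), -9.9)
0 
12 [ 0.44003559 -0.44689633  0.02103446]
```

Call:
jog_arm(commands=[0,0,0.35,0,0,0,0,0,0,0.33,0,0,0,0,0,0,0.05,0,0,0,0,0,0,0.05,0,0,0,0,0,0,0.05,0,0,0,0,0,0,0,0,0,0,0])

```text
t: 44.12
tool_pos: [0.4527, -0.444, 0.0213]
tool_rot: [0.29, 3.128, -0.001]
contact_force: [-1.3, 1.4, 1.9]
opening: -0.0002
grip_force: 0.9
```

Call:
jog_arm(commands=[0,0,0.04,0,0,0,0,0,0,0.04,0,0,0,0,0,0,0,0,0,0,0])

```text
t: 44.5
tool_pos: [0.4529, -0.4442, 0.0165]
tool_rot: [0.29, 3.127, -0.001]
contact_force: [-0.9, 0.6, 4.5]
opening: 0.0001
grip_force: 2.3
```

Call:
jog_arm(commands=[0,0,0.03,0,0,0,0,0,0,0.03,0,0,0,0,0,0,0,0,0,0,0,0,0,0,0,0,0,0])

```text
t: 45.0
tool_pos: [0.453, -0.4443, 0.0158]
tool_rot: [-0.289, -3.128, 0.0]
contact_force: [-5.6, 6.2, 20.0]
opening: 0.0001
grip_force: 9.8
```

The button is fully pressed: it bottomed out at 20 N. Going back to the carrier.

Call:
jog_arm(commands=[0,0,-0.1,0,0,0,0,0,0,-0.5,0,0,0,0,0,0,-0.8,0,0,0,0,0,0,-0.8,0,0,0,0,0,0,-0.8,0,0,0,36,0,0,-0.5,0,0,0,36,0,0,0,0,0,0,36,0,0,0,0,0,0,36])

```text
t: 46.0
tool_pos: [0.4519, -0.4431, 0.2201]
tool_rot: [-0.29, -3.126, -0.003]
contact_force: [-0.4, -0.2, -0.9]
opening: 0.0359
grip_force: 0.0
```

```bash
python3 -c "
from ring import *
ring()
plan([(.5405,-.1465,.225,79.4),(.5405,-.1465,.124,79.4,.02)],36)
"
```

```text
[ 0.4519 -0.4431  0.2201] 79.41 [-0.4 -0.2 -0.9] 0.03585335888553157
cols 232..248
229 214 220 217 219 216 159  82  92  81 173 225 216 217 219 217 218 217
230 219 218 216 218 227 178  80  91  81 174 224 219 219 216 218 218 216
231 229 217 215 219 229 175  78  90  80 162 220 219 219 218 218 218 214
232 232 225 221 224 230 179  88  89  81 143 205 221 219 217 218 216 214
233 195 190 187 212 235 196 114  88  93 165 220 223 219 220 219 218 216
234  93  92  90 152 200 170 106  76  86 157 221 233 227 225 222 220 216
235 102 102 101 101  93  70  67  97  90  83 158 201 192 187 210 229 224
236 121 123 123 126 100  65 105 122 125  92  63  97  95  93 151 192 189
237 144 145 149 150 111  75 132 143 134  98  58  95 107 102  99  91 100
238 143 141 147 146 130  92 116 148 128  80  89 124 127 125 126 121 134
239 142 143 144 143 145 125  82  72  83 101 135 152 147 148 146 149 149
240 146 146 145 141 143 147 138 124 140 152 148 146 144 147 145 144 141
241 139 144 145 145 146 147 147 147 147 148 146 146 145 145 146 146 135
242 103 113 125 127 134 140 139 142 145 149 147 146 146 147 144 149 124
scene handle (array([ 541.8, -144.7]), array([ 14.9, 109.2]), -10.4)
top handle (array([ 539.8, -148. ]), array([ 13.6, 109.7]), -10.8)
13 rows: [-0.08,0.73,-0.01,0,0,0,36,-0.08,0.73,-0.01,0,-0.01,0,36,-0.08,0.73,-0.01,0.01,0,0,36,-0.08,0.73,-0.01,0,-0.01,0,36,-0.08,0.74,-0.01,0.01,0,0,36,-0.07,0.73,-0.02,0,-0.01,0,36,-0.08,0.74,-0.02,0.01,0,0,36,0,0,0.28,0,0,0,36,0,0,0.28,0,0,0,36,0,0,0.28,0,0,0,36,0,0,0.28,0,0,0,36,0,0,0.28,0,0,0,36,0,0,0.29,0,0,0,36]
```

Call:
jog_arm(commands=[-0.08,0.73,-0.01,0,0,0,40,-0.08,0.73,-0.01,0,0,0,40,-0.08,0.73,-0.01,0,0,0,40,-0.08,0.73,-0.01,0,0,0,40,-0.08,0.74,-0.01,0,0,0,40,-0.07,0.73,-0.02,0,0,0,40,-0.08,0.74,-0.02,0,0,0,40,0,0,0,0,0,0,40,0,0,0.28,0,0,0,40,0,0,0.28,0,0,0,40,0,0,0.28,0,0,0,40,0,0,0.28,0,0,0,40,0,0,0.28,0,0,0,40,0,0,0.2,0,0,0,40,0,0,0,0,0,0,40,0,0,0,0,0,0,40])

```text
t: 48.1
tool_pos: [0.542, -0.1474, 0.1324]
tool_rot: [0.29, 3.127, -0.001]
contact_force: [0.6, -1.3, 0.4]
opening: 0.0402
grip_force: 0.0
```

Call:
jog_arm(commands=[0.01,0,0.1,0,0,0,40,0,0,0.03,0,0,0,40,0,0,0,0,0,0,40,0,0,0,0,0,0,10,0,0,0,0,0,0,10,0,0,0,0,0,0,10,0,0,0,0,0,0,10,0,0,0,0,0,0,10], newtons=90)

```text
t: 49.1
tool_pos: [0.541, -0.1474, 0.1243]
tool_rot: [0.29, 3.128, -0.001]
contact_force: [-1.3, -1.9, 2.9]
opening: 0.0121
grip_force: 88.3
```

Call:
jog_arm(commands=[0.06,0,0,0,0,0,10,0.12,0,0,0,0,0,10,0.13,0,0,0,0,0,10,0.13,0,0,0,0,0,10,0.13,0,0,0,0,0,10,0.13,0,0,0,0,0,10,0.13,0,0,0,0,0,10,0.13,0,0,0,0,0,10,0.13,0,0,0,0,0,10,0.13,0,0,0,0,0,10,0.06,0,0,0,0,0,10,0,0,0,0,0,0,10])

```text
t: 50.6
tool_pos: [0.465, -0.133, 0.1243]
tool_rot: [-0.29, -3.128, 0.0]
contact_force: [2.4, -0.4, 4.8]
opening: 0.0125
grip_force: 89.3
```

Call:
jog_arm(commands=[0,0,-0.1,0,0,0,10,0,0,-0.2,0,0,0,10,0,0,-0.2,0,0,0,10,0,0,-0.2,0,0,0,10,0,0,-0.2,0,0,0,10,0,0,-0.1,0,0,0,10,0,0,0,0,0,0,10])

```text
t: 51.48
tool_pos: [0.4658, -0.1332, 0.1847]
tool_rot: [0.29, 3.127, -0.001]
contact_force: [-0.2, 0.5, -8.6]
opening: 0.0122
grip_force: 88.1
```

```bash
python3 -c "
from ring import *
plan([(.4735,.4055,.183,100.5,.024)],10)
d=eyes.get_image('scene');save(cv2.resize(d['image'][90:240,170:370],(800,600),interpolation=cv2.INTER_CUBIC),'carry.png')
"
```

```text
20 rows: [0.07,0.38,0,0,0,-0.16,10,0.06,0.39,0,0,0,-0.16,10,0.05,0.39,0,0,0,-0.16,10,0.05,0.39,0,0,0,-0.16,10,0.04,0.39,0,0,0,-0.16,10,0.04,0.39,0,0,0,-0.16,10,0.03,0.39,0,0,0,-0.16,10,0.02,0.39,0,0,0,-0.16,10,0.02,0.39,0,0,0,-0.16,10,0.01,0.39,0,0,0,-0.16,10,0,0.39,0,0,0,-0.16,10,0,0.39,0,0,0,-0.16,10,-0.01,0.39,0,0,0,-0.16,10,-0.01,0.39,0,0,0,-0.16,10,-0.02,0.39,0,0,0,-0.16,10,-0.03,0.39,0,0,0,-0.16,10,-0.03,0.39,0,0,0,-0.16,10,-0.04,0.39,0,0,0,-0.16,10,-0.05,0.39,0,0,0,-0.16,10,-0.05,0.38,0.01,0,0,-0.16,10]
3 rows: [-0.06,0.38,0,0,0,-0.16,10,-0.07,0.38,0.01,0,0.01,-0.16,10,-0.07,0.39,0,-0.01,0,-0.16,10]
```

View pics/carry.png

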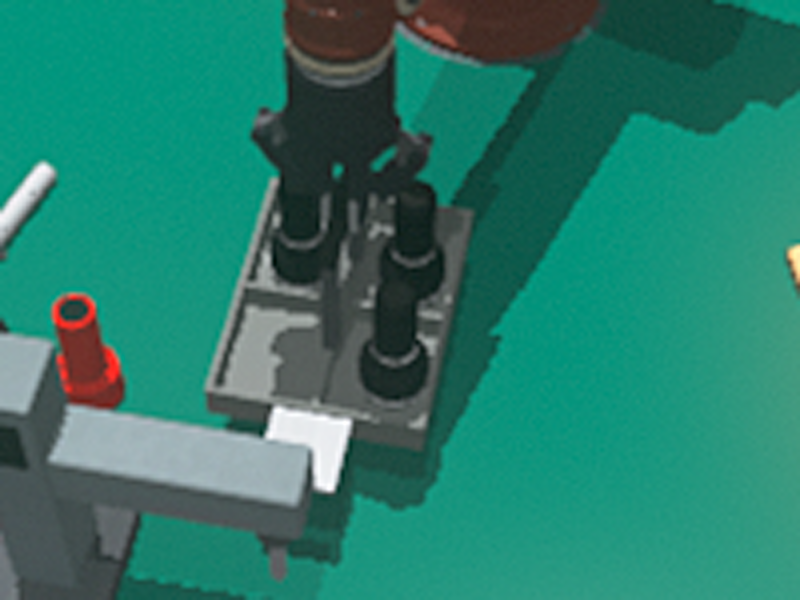

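The picture shows the carrier lifted level with three torches in it and the tag clear of the arm. Carrying it to the board.

Call:
jog_arm(commands=[0.03,0.15,0,0,0,-0.08,10,0.05,0.28,0,0,0,-0.16,10,0.05,0.38,0,0,0,-0.16,10,0.05,0.39,0,0,0,-0.16,10,0.04,0.39,0,0,0,-0.16,10,0.04,0.39,0,0,0,-0.16,10,0.03,0.39,0,0,0,-0.16,10,0.02,0.39,0,0,0,-0.16,10,0.02,0.39,0,0,0,-0.16,10,0.01,0.39,0,0,0,-0.16,10,0,0.39,0,0,0,-0.16,10,0,0.39,0,0,0,-0.16,10,-0.01,0.39,0,0,0,-0.16,10,-0.01,0.39,0,0,0,-0.16,10,-0.02,0.39,0,0,0,-0.16,10,-0.03,0.39,0,0,0,-0.16,10,-0.03,0.39,0,0,0,-0.16,10,-0.04,0.39,0,0,0,-0.16,10,-0.05,0.3,0,0,0,-0.16,10,-0.05,0.15,0,0,0,-0.16,10])

```text
t: 54.02
tool_pos: [0.476, 0.2967, 0.1836]
tool_rot: [0.204, -3.134, 0.001]
contact_force: [0.2, -1.5, -8.5]
opening: 0.0122
grip_force: 88.1
```

```bash
python3 -c "
from ring import *
for c in ('top','scene'):
    d=eyes.get_image(c);P=cloud(d);g=d['image']
    hsv=cv2.cvtColor(g,cv2.COLOR_RGB2HSV);m=cv2.inRange(hsv,(12,40,120),(32,200,255))
    q=P[m>0]; q=q[(q[:,2]>0.002)&(q[:,2]<.022)&(q[:,1]>.2)&(q[:,0]>.25)&(q[:,1]<.6)&(q[:,0]<.68)];print(rect(q))
plan([(.4735,.4055,.185,100.5,.024)],10)
"
```

```text
(array([474.5, 406.7]), array([320.9, 261. ]), 10.2)
(array([473.8, 407.5]), array([330.7, 267.4]), 10.9)
5 rows: [-0.04,0.36,0,0,0,-0.11,10,-0.04,0.36,0,0,0,-0.11,10,-0.04,0.36,-0.01,0,0,-0.11,10,-0.05,0.36,0,0,0,-0.11,10,-0.05,0.37,-0.01,0,0,-0.11,10]
```

Call:
jog_arm(commands=[-0.04,0.36,0,0,0,-0.11,10,-0.04,0.36,0,0,0,-0.11,10,-0.04,0.36,0,0,0,-0.11,10,-0.05,0.36,0,0,0,-0.11,10,-0.05,0.27,0,0,0,-0.11,10,0,0.1,0,0,0,0,10,0,0,0,0,0,0,10,0,0,0.15,0,0,0,10,0,0,0.2,0,0,0,10,0,0,0.2,0,0,0,10,0,0,0.1,0,0,0,10,0,0,0.05,0,0,0,10,0,0,0,0,0,0,10,0,0,0,0,0,0,10])

```text
t: 55.88
tool_pos: [0.4738, 0.4051, 0.1426]
tool_rot: [-0.286, 3.128, 0.001]
contact_force: [0.2, 0.7, -8.5]
opening: 0.0122
grip_force: 88.2
```

Call:
jog_arm(commands=[0,0,0.05,0,0,0,10,0,0,0.03,0,0,0,10,0,0,0.02,0,0,0,10,0,0,0,0,0,0,10,0,0,0,0,0,0,10])

```text
t: 56.5
tool_pos: [0.4736, 0.4049, 0.1364]
tool_rot: [-0.286, 3.128, 0.0]
contact_force: [-1.9, -0.6, -5.4]
opening: 0.0123
grip_force: 88.7
```

Call:
jog_arm(commands=[0,0,0.02,0,0,0,10,0,0,0,0,0,0,10,0,0,0,0,0,0,15,0,0,0,0,0,0,18,0,0,0,0,0,0,21,0,0,0,0,0,0,24,0,0,0,0,0,0,30,0,0,0,0,0,0,36,0,0,0,0,0,0,36,0,0,-0.1,0,0,0,36,0,0,-0.3,0,0,0,36,0,0,-0.6,0,0,0,36,0,0,-0.7,0,0,0,36,0.3,-0.5,-0.3,0,0,0,36,0.3,-0.8,0,0,0,0,36,0,-0.8,0,0,0,0,36,0,-0.8,0,0,0,0,36,0,-0.8,0,0,0,0,36,0,-0.8,0,0,0,0,36,0,0,0,0,0,0,36], newtons=20)

```text
t: 59.0
tool_pos: [0.4877, 0.1304, 0.2565]
tool_rot: [-0.278, 3.127, -0.001]
contact_force: [0.8, -0.3, -0.2]
opening: 0.036
grip_force: 0.0
```

```bash
python3 -c "
from ring import *
for c in ('top','scene'):
    d=eyes.get_image(c);P=cloud(d);print(c,'handle',rect(sel(P,(.35,.65),(.25,.55),(.138,.18))))
    b=sel(P,(.35,.62),(.29,.52),(.112,.137)); 
    k=cv2.kmeans((b[:,:2]).astype(np.float32),3,None,(3,50,1e-5),5,cv2.KMEANS_PP_CENTERS); print(k[2].round(3).tolist(),np.median(b[:,2]))
    if c=='top': save(cv2.resize(d['image'],(800,600),interpolation=cv2.INTER_CUBIC),'end.png')
"
```

```text
top handle (array([472. , 402.5]), array([108.3,  16.7]), 10.1)
[[0.42100000381469727, 0.43799999356269836], [0.5149999856948853, 0.45399999618530273], [0.43799999356269836, 0.3540000021457672]] 0.12634597507593293
scene handle (array([474.5, 407.8]), array([113.1,  18.8]), 9.7)
[[0.44200000166893005, 0.3619999885559082], [0.5210000276565552, 0.4519999921321869], [0.4269999861717224, 0.44200000166893005]] 0.12633708880096028
```

View pics/end.png

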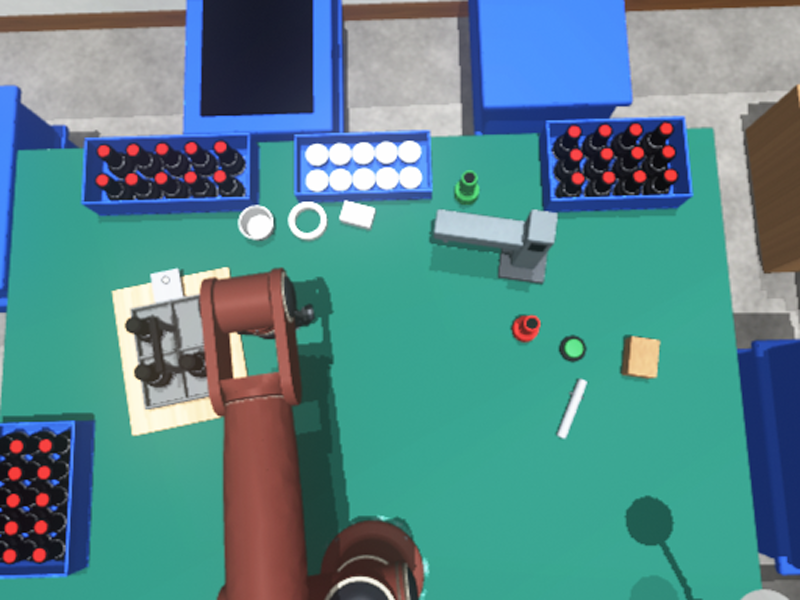

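The picture shows the carrier centred lengthwise on the board at about (170,350), with all three torches standing in it. The other things are where they were, and the arm is clear.

```bash
python3 -c "
from station import job
print(job.finish_job())"
```

```text
the job is handed in; nothing more can be done
None
```

The job is handed in (no verdict was returned): the carrier, with all three torches standing in it, is on the plywood board lengthwise, after the ring mark was lined up to within about 1–2 mm under the stylus and the start button was fully pressed.

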